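Set deburred parts on their boards, spacer sticks between the plates

TASK

Put the flange cover hub-up on the round footprint, and the four-post bracket upright on the square one, in line with it. Lay the two spacer sticks across the plate on the oblong board, one near each end, and set the second plate on them, flat and in line with the lower plate, so that their machined faces stay clear of each other. Leave the lower plate on its footprint.

Things in the scene. Friction and masses are not known exactly. Their poses are not given: they have to be found in the camera images.
- flange_center (a point): the loose round aluminium flange cover: a disc 84 mm across and 14 mm thick with a round hub 48 mm across on it, 44 mm high in all, about 0.33 kg, hub upward. The point is its centre (22 mm above its underside); z is the hub's axis, up
- bracket_center (a point): the loose aluminium four-post bracket: a square base 76 mm across with cut corners, 16 mm thick and open in the middle, with an upright post 16 x 16 mm in the middle of each side, 58 mm high in all; opposite posts measure 58 mm over their outer faces; about 0.29 kg. The point is its centre (29 mm above its underside); x and y point to the posts, z up; every quarter turn looks the same
- plate_upper_center (a point): the loose aluminium plate 120 x 56 x 14 mm with a 30 mm bore in the middle and a small hole at each corner, about 0.23 kg, lying flat on the bench. The point is its centre (7 mm above its underside); x runs along its length, y across its width, z up
- plate_lower_center (a point): its twin, an equal loose aluminium plate 120 x 56 x 14 mm with a 30 mm bore in the middle and a small hole at each corner, about 0.23 kg, already lying on the oblong footprint of its board, underside 12 mm above the bench. The point is its centre; x runs along its length, y across its width, z up
- stick_a_center (a point): a loose hardwood spacer stick, dark brown, 90 x 14 x 14 mm, 14 g, lying on the bench; the two sticks are alike and interchangeable. The point is its centre (7 mm above its underside); x runs along its length, z up
- stick_b_center (a point): a loose hardwood spacer stick, dark brown, 90 x 14 x 14 mm, 14 g, lying on the bench; the two sticks are alike and interchangeable. The point is its centre (7 mm above its underside); x runs along its length, z up
- board_round_face (a point): A 120 x 120 mm rubber-faced plywood set-down board, fixed to the bench, its face 12 mm above the bench, with the footprint of its part painted on it in yellow. The point is the middle of the footprint, on the face; z up. Footprint: a disc 92 mm across with a dark circle in it for the hub
- board_square_face (a point): A 120 x 120 mm rubber-faced plywood set-down board, fixed to the bench, its face 12 mm above the bench, with the footprint of its part painted on it in yellow. The point is the middle of the footprint, on the face; z up. Footprint: a square 84 mm across with cut corners and four dark squares for the posts; x and y run along the sides
- board_plate_face (a point): A 150 x 100 mm rubber-faced plywood set-down board, fixed to the bench, its face 12 mm above the bench, with the footprint of its part painted on it in yellow. The point is the middle of the footprint, on the face; z up. Footprint: an oblong 132 x 68 mm, its length along x; one plate already lies on it
Not all that is in view belongs to the job. What is shaped like the part that bears plate_upper_center but brown or turquoise is not meant.

How it is judged (in metres and radians):
At the end, for the whole second after the job is handed in: Flange and bracket flat on their footprints within 10 mm (bracket square to 11 deg); lower plate within 12 mm, 8 deg of its own; sticks on it, across to 15 deg, middles 18-56 mm each side of its middle, within 15 mm of its long axis; upper plate flat on them within 12 mm, 10 deg; all at rest (horizontal distance between flange_center and board_round_face below 0.01 m and z of flange_center in the frame of board_round_face between 0.019 and 0.025 m and angle between each of flange_center, bracket_center, plate_upper_center's own z axis and vertical below 0.06 rad and horizontal distance between bracket_center and board_square_face below 0.01 m and z of bracket_center in the frame of board_square_face between 0.026 and 0.032 m and (angle between the x axis of bracket_center and the x axis of board_square_face, either way round below 0.2 rad or angle between the x axis of bracket_center and the y axis of board_square_face, either way round below 0.2 rad) and horizontal distance between plate_lower_center and board_plate_face below 0.012 m and angle between the x axis of plate_lower_center and the x axis of board_plate_face, either way round below 0.15 rad and z of plate_lower_center in the frame of board_plate_face between 0.004 and 0.01 m and (((x of stick_a_center in the frame of plate_lower_center between 0.018 and 0.056 m and angle between the x axis of stick_a_center and the y axis of plate_lower_center, either way round below 0.26 rad and y of stick_a_center in the frame of plate_lower_center between -0.015 and 0.015 m and z of stick_a_center in the frame of plate_lower_center between 0.011 and 0.017 m) and (x of stick_b_center in the frame of plate_lower_center between -0.056 and -0.018 m and angle between the x axis of stick_b_center and the y axis of plate_lower_center, either way round below 0.26 rad and y of stick_b_center in the frame of plate_lower_center between -0.015 and 0.015 m and z of stick_b_center in the frame of plate_lower_center between 0.011 and 0.017 m)) or ((x of stick_a_center in the frame of plate_lower_center between -0.056 and -0.018 m and angle between the x axis of stick_a_center and the y axis of plate_lower_center, either way round below 0.26 rad and y of stick_a_center in the frame of plate_lower_center between -0.015 and 0.015 m and z of stick_a_center in the frame of plate_lower_center between 0.011 and 0.017 m) and (x of stick_b_center in the frame of plate_lower_center between 0.018 and 0.056 m and angle between the x axis of stick_b_center and the y axis of plate_lower_center, either way round below 0.26 rad and y of stick_b_center in the frame of plate_lower_center between -0.015 and 0.015 m and z of stick_b_center in the frame of plate_lower_center between 0.011 and 0.017 m))) and horizontal distance between plate_upper_center and plate_lower_center below 0.012 m and angle between the x axis of plate_upper_center and the x axis of plate_lower_center, either way round below 0.17 rad and z of plate_upper_center in the frame of plate_lower_center between 0.025 and 0.031 m and linear speed of each of flange, bracket, plate_upper, plate_lower, stick_a, stick_b below 0.02 m/s); the robot touches nothing.
It also fails if it takes over 120 s, if anything falls off the work surface, if the arm or the gripper's body presses on something with over 40 N, if the wrist force passes 120 N, or if a joint passes its speed limit or range.

ROBOT

A 6-joint arm with a two-finger parallel gripper is mounted at the origin on the work surface. World frame = base frame: x ahead of the robot, y to its left, z up, the work surface at z = 0. Lengths are in m, angles in degrees, forces in N, time in s.
With the tool pointing down it reaches from about 0.275 to 0.85 m from the base axis. Payload 19 kg.
Tool frame: the origin (TCP) lies between the finger pads; the fingertips stand 19 mm ahead of it and the grasp point (between the pads) is the TCP; z points along the fingers, y is the direction in which the jaws open and shut (so a half turn about z gives the same grasp; the last joint's range is limited). The gripper opens to 85 mm and grips with 20 to 120 N. Pads are 22 mm wide; open, the fingers measure 114 mm over their backs; the gripper's body (76 mm by 85 mm) begins 54 mm behind the grasp point. The pads swing forward as they close: fully open they stand 13 mm farther back than shut.
Start: joints at [-79.412, 8.623, 82.357, -0, 89.026, -7.678], TCP at [0.18, -0.546, 0.25] pointing down, gripper open.
Joint ranges: [-160.23, 160.23], [-39.13, 120.54], [6.94, 153.29], [-79.49, 259.48], [9.18, 160.14], [-161.06, 161.06]. Speed limits (degrees/s): [108.29, 108.29, 127.2, 172.46, 172.46, 172.46].

INTERFACE

Orientations are given as a 3x3 rotation matrix whose columns are the frame's x, y, z axes.
In Python, from workcell import ctrl, vision gives the robot as it stands.
- The arm moves only by the tool apply_moves, never from a script. Its argument "series" is a list of rows, each an object of numbers: "tx", "ty", "tz": the shift along the tool's x, y, z in m; "rx", "ry", "rz": the turn, a rotation vector about the tool's x, y, z in degrees; "jaw": the finger opening in m, from 0 to 0.0854. A call has 1 to 12 rows; each row is the pose to reach, as a shift and turn from the pose commanded when the call began, along the tool's axes at that moment; what a row does not reach only later rows make up. A row lasts 1/10 s, in which the tool goes at most 50 mm and 8.59 degrees, less where a joint would pass 70% of its speed; a pose out of reach is approached as far as the arm can. A call with a gripper value outside its range is refused whole. The fingers move at their own pace and stop on an object; "force" is the grip in N (left out, the last holds). Time passes only in rows, so rows that repeat a pose let the fingers close. It gives the time, the measured TCP pose, the force and the opening at its end, in the units of the state.
- ctrl.observe(): the state, without advancing time (a new reading comes with each control period).
- vision.get_image(name): name is "scene" or "top"; returns the picture (400x640x3 uint8, red, green, blue); there is no depth.
- vision.camera_info(name): a dict with "fx", "fy", "cx", "cy" (pixels), "R" (3x3) and "t" (3): a world point X has camera coordinates R X + t. Camera axes: x right, y down, z forward; pixel columns grow to the right and rows downward; lengths in m; the calibration is good to about 2 mm. A picture is of the moment at which its call begins. camera_info takes no time and is no camera call.
- ctrl.close_job(): hands the job in, once; it reports no verdict.
The state is a dict: "t": time; "qpos": joint angles; "joint_vel": joint speeds; "tau": joint torques, N m; "position": TCP position; "orientation": TCP orientation; "ft_force": force on the tool from outside, world axes, zero at the start; "ft_torque": the same for the moment, N m; "grip_width": finger opening in m.
Only numpy, scipy, OpenCV 4.12 (cv2) and the standard library are available. Lean on these libraries where they do the work, as an engineer would, in place of code of your own. Each camera call takes 0.05 s, during which the arm holds its last target.

## Working session

There is one attempt and no reset: what is moved stays moved. The work goes in short steps, Python scripts to look and compute and a tool call to move; the robot and the scene stay as the last step left them, time stands still between calls to the robot, and variables do not carry over. Pictures are saved under pics/ and viewed, and the job is handed in when it is done.

Besides the shell and the picture viewer there is one more tool, called as name([rows], argument=value, ...), one row to a line, values as JSON. apply_moves: Moves the arm, as the interface text tells. Its arguments: {"type":"object","properties":{"series":{"type":"array"},"force":{"type":"number"}},"required":["series"]}

```bash
ls; mkdir -p pics
python3 - <<'E'
from workcell import ctrl, vision
import cv2
for n in ("scene","top"):
    im=vision.get_image(n); cv2.imwrite(f"pics/{n}0.png",im[:,:,::-1]); print(n,vision.camera_info(n))
print(ctrl.observe())
E
```

```text
pics
scene {'fx': 492.2971418373758, 'fy': 492.2971418373758, 'cx': 327.0599994730033, 'cy': 208.40196107080044, 'R': array([[ 0.70961348,  0.70428627, -0.02072571],
       [ 0.46499712, -0.49020883, -0.7372062 ],
       [-0.52936413,  0.51349406, -0.67534988]]), 't': array([-0.37523112, -0.10514795,  1.64071733])}
top {'fx': 517.3375414175376, 'fy': 517.3375414175376, 'cx': 319.60746597196777, 'cy': 196.35152438354788, 'R': array([[ 7.10569469e-03, -9.99974505e-01, -7.05358747e-04],
       [-9.95348579e-01, -7.00504802e-03, -9.60840010e-02],
       [ 9.60766103e-02,  1.38482140e-03, -9.95372979e-01]]), 't': array([0.077478  , 0.439789  , 1.25878814])}
{'t': 0.1, 'qpos': array([-7.94118703e+01,  8.64737786e+00,  8.23871120e+01, -4.30195516e-04,
        8.90255653e+01, -7.67903732e+00]), 'joint_vel': array([ 0.08359201,  0.0183982 , -0.16010896,  0.06230664, -0.09263589,
       -0.06254436]), 'tau': array([ 4.78371847e-03, -7.14375901e+01, -5.71797216e+01, -1.66625550e-04,
        7.11203393e-03,  9.16888922e-06]), 'position': array([ 0.18016366, -0.54584829,  0.24976217]), 'orientation': array([[ 9.49605225e-01,  3.13448364e-01, -1.99976578e-04],
       [ 3.13448400e-01, -9.49604677e-01,  1.02893487e-03],
       [ 1.32619257e-04, -1.03976426e-03, -9.99999451e-01]]), 'ft_force': array([ 0.27079008, -0.46353465, -0.1664604 ]), 'ft_torque': array([ 0.03913893, -0.07163309,  0.01081488]), 'grip_width': 0.08558488530795859}
```

View pics/scene0.png

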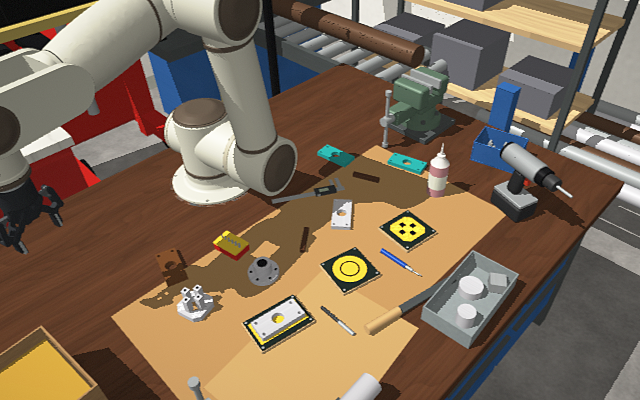

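View pics/top0.png

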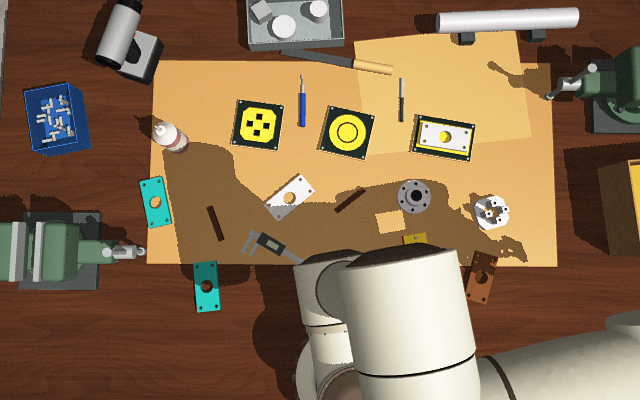

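Run:
```python
import cv2
im=cv2.imread("pics/top0.png")
a=im[85:245,190:390]; cv2.imwrite("pics/ta.png",cv2.resize(a,None,fx=4,fy=4,interpolation=cv2.INTER_CUBIC)[:600])
a=im[85:245,330:530]; cv2.imwrite("pics/tb.png",cv2.resize(a,None,fx=4,fy=4,interpolation=cv2.INTER_CUBIC)[:600])
im=cv2.imread("pics/scene0.png")
a=im[130:355,150:450]; cv2.imwrite("pics/sa.png",cv2.resize(a,None,fx=2.66,fy=2.66,interpolation=cv2.INTER_CUBIC)[:600])
```

```text
(no output)
```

View pics/ta.png

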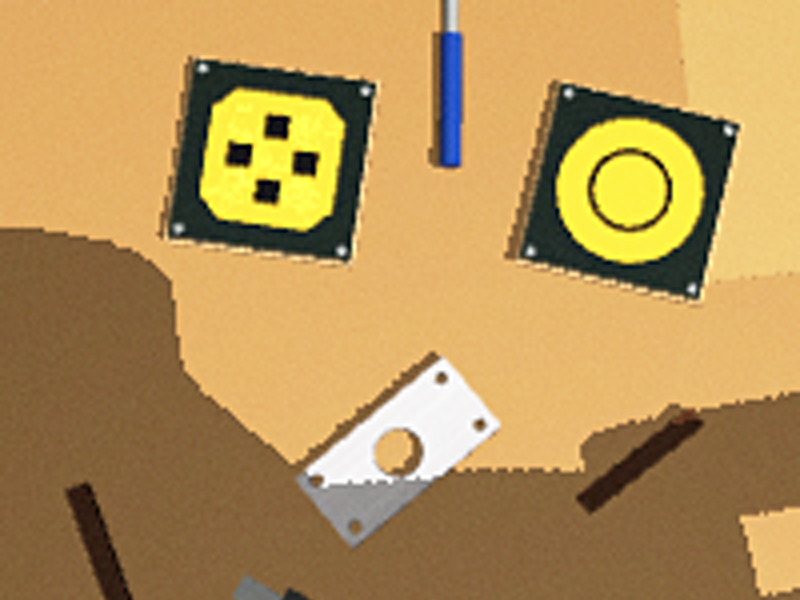

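View pics/tb.png

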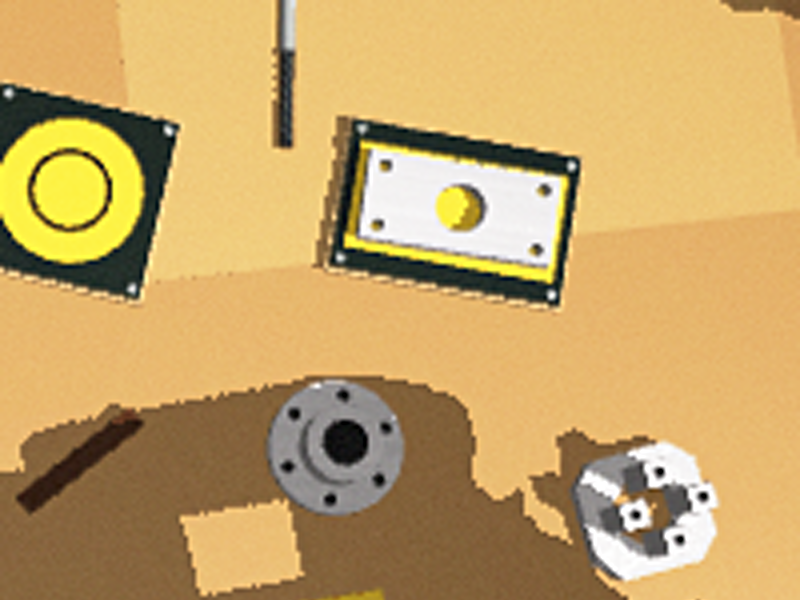

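View pics/sa.png

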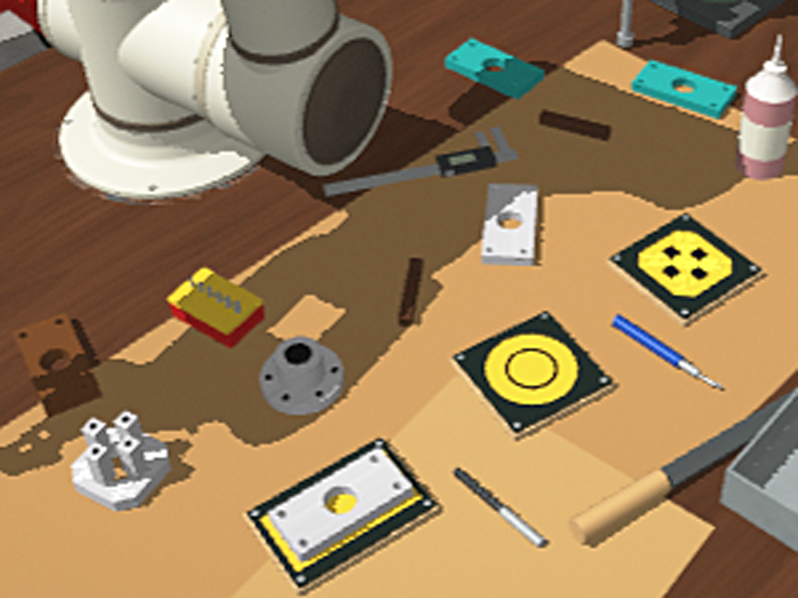

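```bash
cat > h.py <<'E'
import numpy as np, cv2
from workcell import ctrl, vision
def px2w(cam,uv,z):
    c=vision.camera_info(cam); uv=np.atleast_2d(uv).astype(float)
    d=np.c_[(uv[:,0]-c['cx'])/c['fx'],(uv[:,1]-c['cy'])/c['fy'],np.ones(len(uv))]@c['R']
    o=-c['R'].T@c['t']; return (o+d*((z-o[2])/d[:,2])[:,None])[:,:2]
def w2px(cam,P):
    c=vision.camera_info(cam); q=np.atleast_2d(P)@c['R'].T+c['t']
    return np.c_[c['fx']*q[:,0]/q[:,2]+c['cx'],c['fy']*q[:,1]/q[:,2]+c['cy']]
def mask(im,cam,name,box):
    h=cv2.cvtColor(im,cv2.COLOR_RGB2HSV).astype(int); H,S,V=h[...,0],h[...,1],h[...,2]
    m={'yellow':(H>=24)&(H<=34)&(S>170)&(V>150),'white':(S<60)&(V>95),'alu':(S<70)&(V>60),'stick':(V<75)&(S>70)&(H<20),'green':(V<60)&(H>35)&(H<100)}[name]
    k=np.zeros(m.shape,bool); x0,y0,x1,y1=box; k[y0:y1,x0:x1]=m[y0:y1,x0:x1]; return k.astype(np.uint8)
def rect(cam,im,name,box,z,hull=True):
    m=mask(im,cam,name,box); cs,_=cv2.findContours(m,cv2.RETR_EXTERNAL,cv2.CHAIN_APPROX_NONE)
    c=max(cs,key=cv2.contourArea).reshape(-1,2); w=px2w(cam,c,z)
    (cx,cy),(a,b),t=cv2.minAreaRect((w*1000).astype(np.float32))
    if a<b: a,b,t=b,a,t+90
    t=(t+90)%180-90
    return np.array([cx/1000,cy/1000]),(round(a,1),round(b,1)),round(t,1),cv2.contourArea(c)
E
python3 - <<'E'
from h import *
im=cv2.imread("pics/top0.png")[:,:,::-1].copy()
for n,k,b,z in [('square','yellow',(225,95,290,155),.012),('round','yellow',(315,100,380,165),.012),('platebrd','green',(405,105,480,165),.012),
 ('lower','white',(405,105,480,165),.026),('upper','alu',(260,165,325,225),.014),('stickA','stick',(325,180,372,218),.014),('stickB','stick',(200,200,230,245),.014),
 ('flange','alu',(390,170,440,220),.014),('bracket','white',(465,185,515,240),.016)]:
    print(n,*rect('top',im,k,b,z))
E
```

```text
square [0.62186475 0.2388154 ] (85.0, 84.3) -7.8 984.5
round [0.60253259 0.0126378 ] (90.9, 89.8) -89.6 996.0
platebrd [ 0.59198657 -0.23053723] (144.1, 93.8) 80.2 335.5
lower [ 0.59074036 -0.2293504 ] (120.4, 57.1) 81.4 1022.0
upper [0.43638126 0.15639105] (120.0, 58.1) -49.8 1057.5
stickA [0.43271545 0.00621531] (90.1, 14.2) -51.3 146.0
stickB [0.37167035 0.33867047] (88.9, 15.7) 21.6 187.0
flange [ 0.44072403 -0.15235587] (83.6, 80.4) -45.1 854.5
bracket [ 0.40391531 -0.34696533] (83.3, 77.3) -74.0 863.0
```

Run:
```python
from h import *
tb=np.array([(659,472),(703,497),(635.5,515),(679,539)])
w=px2w('top',np.c_[330+(tb[:,0]+.5)/4-.5,85+(tb[:,1]+.5)/4-.5],.058);print('br top',w.round(4).tolist(),w.mean(0))
print([np.degrees(np.arctan2(*(w[a]-w[b])[::-1])) for a,b in((0,3),(1,2))],[np.linalg.norm(w[a]-w[b]) for a,b in((0,3),(1,2))])
sa=np.array([(126,419),(94,427),(127,442),(96,450)]); f=2.66
w=px2w('scene',np.c_[150+(sa[:,0]+.5)/f-.5,130+(sa[:,1]+.5)/f-.5],.058);print('br scene',w.round(4).tolist(),w.mean(0))
g=lambda p,o,f:np.array([[o[0]+(p[0]+.5)/f-.5,o[1]+(p[1]+.5)/f-.5]])
print('fl bore top',px2w('top',g((346,442),(330,85),4),.044),px2w('scene',g((299,353),(150,130),f),.044))
print('upper bore scene', px2w('scene',g((510,221),(150,130),f),.014),'round',px2w('scene',g((531,369),(150,130),f),.012),px2w('top',g((630,189),(190,85),4),.012))
print('square posts scene',px2w('scene',g((685,263),(150,130),f),.012))
im=cv2.imread("pics/scene0.png")[:,:,::-1].copy()
for n,k,b,z in [('square','yellow',(380,205,440,250),.012),('round','yellow',(315,245,385,300),.012),('stickA','stick',(295,222,315,256),.014),('stickB','stick',(345,165,385,188),.014)]:
    print(n,*rect('scene',im,k,b,z))
```

```text
br top [[0.4235, -0.3389], [0.4087, -0.3649], [0.3976, -0.3242], [0.3834, -0.3498]] [ 0.40328016 -0.34443959]
[np.float64(15.2465447653144), np.float64(-74.75837359420368)] [np.float64(0.04159084393588007), np.float64(0.04217656874059274)]
br scene [[0.3972, -0.3248], [0.3835, -0.351], [0.4204, -0.3395], [0.4075, -0.3645]] [ 0.40213439 -0.34494976]
fl bore top [[ 0.44167495 -0.15397163]] [[ 0.44065084 -0.15330865]]
upper bore scene [[0.43795895 0.1531273 ]] round [[0.60241098 0.01083797]] [[0.60398918 0.01235363]]
square posts scene [[0.62079658 0.23722874]]
square [0.61974347 0.23711133] (84.1, 83.7) 83.6 515.0
round [0.60129156 0.01082613] (91.3, 87.6) 43.8 654.0
stickA [0.43175552 0.00559395] (84.4, 15.5) -51.7 80.5
stickB [0.3761395  0.33218475] (89.6, 26.9) 21.2 118.5
```

```bash
cat >> h.py <<'E'
from scipy.spatial.transform import Rotation as Ro
def go(x,y,z,psi):
    s=ctrl.observe(); R=s['orientation']; p=s['position']
    c,n=np.cos(np.radians(psi)),np.sin(np.radians(psi))
    G=np.array([[c,n,0],[n,-c,0],[0,0,-1]])
    t=R.T@(np.array([x,y,z])-p); r=Ro.from_matrix(R.T@G).as_rotvec(degrees=True)
    print('t',t.round(4),'r',r.round(2),'| now',p.round(4),'psi',round(np.degrees(np.arctan2(R[1,0],R[0,0])),2),'F',s['ft_force'].round(1),'w',round(s['grip_width'],4),'time',round(s['t'],2))
E
python3 -c "
from h import *
go(.4028,-.3447,.15,105.2)"
```

```text
t [ 0.2745 -0.1211  0.0999] r [-4.000e-02 -5.000e-02 -8.693e+01] | now [ 0.1802 -0.5458  0.2498] psi 18.27 F [ 0.3 -0.5 -0.2] w 0.0856 time 0.1
```

apply_moves([
  {"tx": 0.2745,"ty": -0.1211,"tz": 0.1,"rz": -86.9},
  {"tx": 0.2745,"ty": -0.1211,"tz": 0.1,"rz": -86.9},
  {"tx": 0.2745,"ty": -0.1211,"tz": 0.1,"rz": -86.9},
  {"tx": 0.2745,"ty": -0.1211,"tz": 0.1,"rz": -86.9},
  {"tx": 0.2745,"ty": -0.1211,"tz": 0.1,"rz": -86.9},
  {"tx": 0.2745,"ty": -0.1211,"tz": 0.1,"rz": -86.9},
  {"tx": 0.2745,"ty": -0.1211,"tz": 0.1,"rz": -86.9},
  {"tx": 0.2745,"ty": -0.1211,"tz": 0.1,"rz": -86.9},
  {"tx": 0.2745,"ty": -0.1211,"tz": 0.1,"rz": -86.9},
  {"tx": 0.2745,"ty": -0.1211,"tz": 0.1,"rz": -86.9},
  {"tx": 0.2745,"ty": -0.1211,"tz": 0.1,"rz": -86.9},
  {"tx": 0.2745,"ty": -0.1211,"tz": 0.1,"rz": -86.9,"jaw": 0.085},
], force=60)

```text
validation failed for argument at $.se...
```

```bash
python3 -c "
from h import *
go(.4028,-.3447,.044,105.2)
for n in ('scene','top'):
    cv2.imwrite('pics/%s1.png'%n,vision.get_image(n)[:,:,::-1])
a=cv2.imread('pics/scene1.png')[200:350,100:300];cv2.imwrite('pics/s1z.png',cv2.resize(a,None,fx=4,fy=4))
"
```

```text
t [ 0.2744 -0.121   0.2059] r [-4.000e-02 -5.000e-02 -8.693e+01] | now [ 0.1802 -0.5458  0.2498] psi 18.27 F [ 0.3 -0.5 -0.2] w 0.0856 time 0.1
```

View pics/s1z.png

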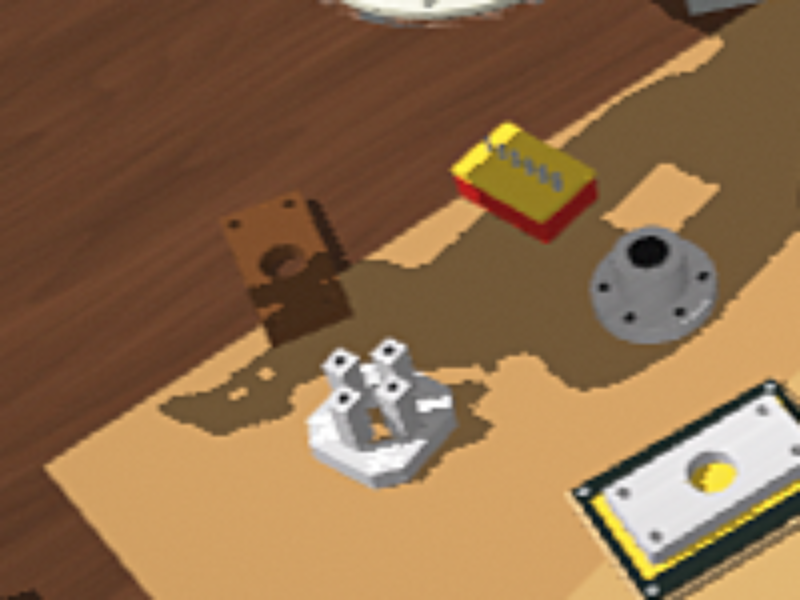

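The move was refused and the arm did not move. The message points at the series, so I'll send one row with every key to find the accepted form.

apply_moves([
  {"tx": 0.03,"ty": -0.01,"tz": 0.01,"rx": 0,"ry": 0,"rz": -8,"jaw": 0.085},
], force=60)

```text
t: 0.3
position: [0.2041, -0.5285, 0.2406]
orientation: [[0.898, 0.44, -0.0], [0.44, -0.898, -0.001], [-0.001, 0.001, -1.0]]
ft_force: [0.8, 0.0, 0.1]
grip_width: 0.085
```

```bash
python3 -c "
from h import *
go(.4028,-.3447,.15,105.2)"
```

```text
t [ 0.2594 -0.0777  0.0903] r [ 1.000e-02  9.000e-02 -7.908e+01] | now [ 0.2041 -0.5285  0.2406] psi 26.12 F [0.8 0.  0.1] w 0.085 time 0.3
```

apply_moves([
  {"tx": 0.2594,"ty": -0.0777,"tz": 0.09,"rx": 0,"ry": 0,"rz": -79,"jaw": 0.085},
  {"tx": 0.2594,"ty": -0.0777,"tz": 0.09,"rx": 0,"ry": 0,"rz": -79,"jaw": 0.085},
  {"tx": 0.2594,"ty": -0.0777,"tz": 0.09,"rx": 0,"ry": 0,"rz": -79,"jaw": 0.085},
  {"tx": 0.2594,"ty": -0.0777,"tz": 0.09,"rx": 0,"ry": 0,"rz": -79,"jaw": 0.085},
  {"tx": 0.2594,"ty": -0.0777,"tz": 0.09,"rx": 0,"ry": 0,"rz": -79,"jaw": 0.085},
  {"tx": 0.2594,"ty": -0.0777,"tz": 0.09,"rx": 0,"ry": 0,"rz": -79,"jaw": 0.085},
  {"tx": 0.2594,"ty": -0.0777,"tz": 0.09,"rx": 0,"ry": 0,"rz": -79,"jaw": 0.085},
  {"tx": 0.2594,"ty": -0.0777,"tz": 0.09,"rx": 0,"ry": 0,"rz": -79,"jaw": 0.085},
  {"tx": 0.2594,"ty": -0.0777,"tz": 0.09,"rx": 0,"ry": 0,"rz": -79,"jaw": 0.085},
  {"tx": 0.2594,"ty": -0.0777,"tz": 0.09,"rx": 0,"ry": 0,"rz": -79,"jaw": 0.085},
  {"tx": 0.2594,"ty": -0.0777,"tz": 0.09,"rx": 0,"ry": 0,"rz": -79,"jaw": 0.085},
  {"tx": 0.2594,"ty": -0.0777,"tz": 0.09,"rx": 0,"ry": 0,"rz": -79,"jaw": 0.085},
])

```text
t: 1.5
position: [0.4037, -0.3427, 0.1503]
orientation: [[-0.26, 0.966, -0.0], [0.966, 0.26, 0.0], [0.0, -0.0, -1.0]]
ft_force: [0.4, 0.9, 0.9]
grip_width: 0.0851
```

```bash
python3 -c "
from h import *
go(.4028,-.3447,.044,105.2)
cv2.imwrite('pics/top2.png',vision.get_image('top')[:,:,::-1])
cv2.imwrite('pics/scene2.png',vision.get_image('scene')[:,:,::-1])
a=cv2.imread('pics/scene2.png')[200:350,100:300];cv2.imwrite('pics/s2z.png',cv2.resize(a,None,fx=4,fy=4))
"
```

```text
t [-0.0017 -0.0014  0.1063] r [-0.   -0.01 -0.15] | now [ 0.4037 -0.3427  0.1503] psi 105.05 F [0.4 0.9 0.9] w 0.0851 time 1.5
```

View pics/s2z.png

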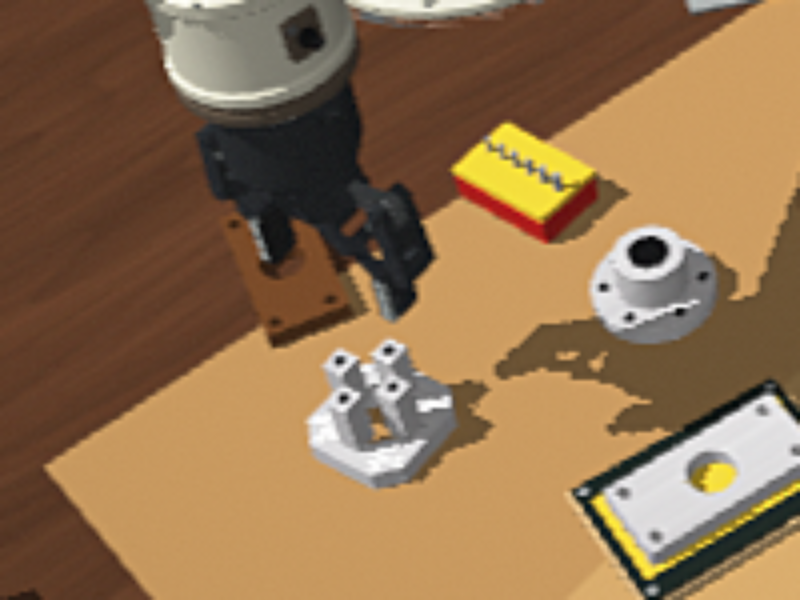

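The picture shows the gripper above the bracket, whose posts are at about (340,360) to (393,387) in the crop. The jaw axis is lined up with two opposite posts, so I'm descending.

apply_moves([
  {"tx": -0.0017,"ty": -0.0014,"tz": 0.03,"rx": 0,"ry": 0,"rz": -0.15,"jaw": 0.085},
  {"tx": -0.0017,"ty": -0.0014,"tz": 0.06,"rx": 0,"ry": 0,"rz": -0.15,"jaw": 0.085},
  {"tx": -0.0017,"ty": -0.0014,"tz": 0.08,"rx": 0,"ry": 0,"rz": -0.15,"jaw": 0.085},
  {"tx": -0.0017,"ty": -0.0014,"tz": 0.095,"rx": 0,"ry": 0,"rz": -0.15,"jaw": 0.085},
  {"tx": -0.0017,"ty": -0.0014,"tz": 0.106,"rx": 0,"ry": 0,"rz": -0.15,"jaw": 0.085},
  {"tx": -0.0017,"ty": -0.0014,"tz": 0.106,"rx": 0,"ry": 0,"rz": -0.15,"jaw": 0.085},
])

```text
t: 2.2
position: [0.4025, -0.3442, 0.0431]
orientation: [[-0.265, 0.964, -0.001], [0.964, 0.265, 0.002], [0.002, -0.001, -1.0]]
ft_force: [-0.2, -0.0, 0.9]
grip_width: 0.0846
```

apply_moves([
  {"tx": 0,"ty": 0,"tz": 0,"rx": 0,"ry": 0,"rz": 0,"jaw": 0.05},
  {"tx": 0,"ty": 0,"tz": 0,"rx": 0,"ry": 0,"rz": 0,"jaw": 0.05},
  {"tx": 0,"ty": 0,"tz": 0,"rx": 0,"ry": 0,"rz": 0,"jaw": 0.05},
  {"tx": 0,"ty": 0,"tz": 0,"rx": 0,"ry": 0,"rz": 0,"jaw": 0.05},
  {"tx": 0,"ty": 0,"tz": 0,"rx": 0,"ry": 0,"rz": 0,"jaw": 0.05},
  {"tx": 0,"ty": 0,"tz": 0,"rx": 0,"ry": 0,"rz": 0,"jaw": 0.05},
])

```text
t: 2.8
position: [0.4033, -0.3451, 0.0455]
orientation: [[-0.266, 0.964, 0.001], [0.964, 0.266, -0.001], [-0.002, 0.001, -1.0]]
ft_force: [-0.5, 1.5, 6.3]
grip_width: 0.057
```

```bash
python3 -c "
from h import *
go(.621,.238,.16,82.2)"
```

```text
t [ 0.5041  0.3649 -0.115 ] r [ 0.07  0.08 23.21] | now [ 0.4033 -0.3451  0.0455] psi 105.41 F [-0.5  1.5  6.3] w 0.057 time 2.8
```

apply_moves([
  {"tx": 0,"ty": 0,"tz": -0.02,"rx": 0,"ry": 0,"rz": 0,"jaw": 0.05},
  {"tx": 0,"ty": 0,"tz": -0.05,"rx": 0,"ry": 0,"rz": 0,"jaw": 0.05},
  {"tx": 0,"ty": 0,"tz": -0.085,"rx": 0,"ry": 0,"rz": 0,"jaw": 0.05},
  {"tx": 0,"ty": 0,"tz": -0.115,"rx": 0,"ry": 0,"rz": 0,"jaw": 0.05},
  {"tx": 0,"ty": 0,"tz": -0.115,"rx": 0,"ry": 0,"rz": 0,"jaw": 0.05},
])

```text
t: 3.3
position: [0.404, -0.3458, 0.164]
orientation: [[-0.266, 0.964, 0.005], [0.964, 0.266, -0.005], [-0.006, 0.003, -1.0]]
ft_force: [0.7, -0.3, -3.2]
grip_width: 0.0571
```

```bash
python3 -c "
from h import *
go(.621,.238,.16,82.2)
cv2.imwrite('pics/scene3.png',vision.get_image('scene')[:,:,::-1])
a=cv2.imread('pics/scene3.png')[150:300,100:300];cv2.imwrite('pics/s3z.png',cv2.resize(a,None,fx=4,fy=4))
"
```

```text
t [0.5052 0.3644 0.002 ] r [ 0.25  0.32 23.21] | now [ 0.404  -0.3458  0.164 ] psi 105.41 F [ 0.7 -0.3 -3.2] w 0.0571 time 3.3
```

View pics/s3z.png

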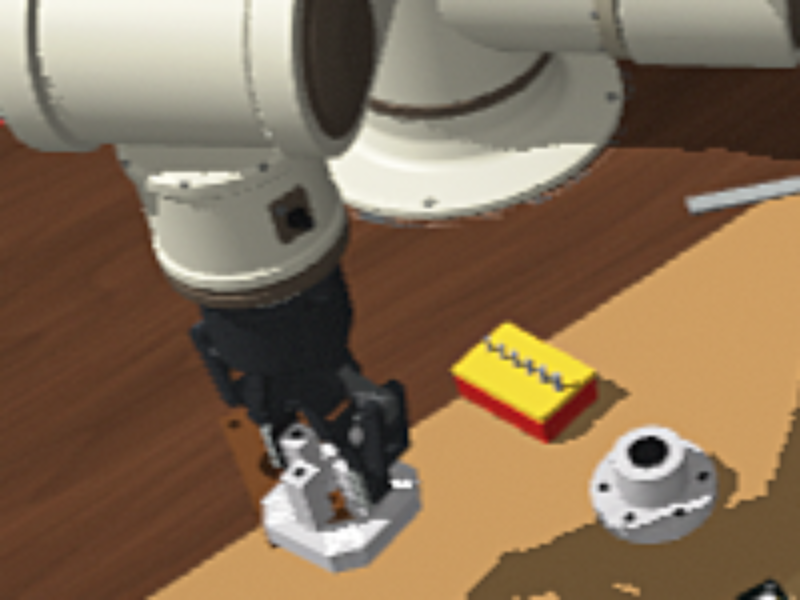

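The bracket is held upright between the fingers (crop about (340,500)). Carrying it to the square board.

apply_moves([
  {"tx": 0.03,"ty": 0.0216,"tz": 0,"rx": 0,"ry": 0,"rz": 1.5,"jaw": 0.05},
  {"tx": 0.065,"ty": 0.047,"tz": 0,"rx": 0,"ry": 0,"rz": 3,"jaw": 0.05},
  {"tx": 0.1,"ty": 0.072,"tz": 0,"rx": 0,"ry": 0,"rz": 5,"jaw": 0.05},
  {"tx": 0.14,"ty": 0.101,"tz": 0,"rx": 0,"ry": 0,"rz": 7,"jaw": 0.05},
  {"tx": 0.18,"ty": 0.13,"tz": 0,"rx": 0,"ry": 0,"rz": 9,"jaw": 0.05},
  {"tx": 0.22,"ty": 0.159,"tz": 0,"rx": 0,"ry": 0,"rz": 11,"jaw": 0.05},
  {"tx": 0.26,"ty": 0.188,"tz": 0,"rx": 0,"ry": 0,"rz": 13,"jaw": 0.05},
  {"tx": 0.3,"ty": 0.216,"tz": 0,"rx": 0,"ry": 0,"rz": 15,"jaw": 0.05},
  {"tx": 0.34,"ty": 0.245,"tz": 0,"rx": 0,"ry": 0,"rz": 17,"jaw": 0.05},
  {"tx": 0.37,"ty": 0.267,"tz": 0,"rx": 0,"ry": 0,"rz": 19,"jaw": 0.05},
  {"tx": 0.395,"ty": 0.285,"tz": 0,"rx": 0,"ry": 0,"rz": 21,"jaw": 0.05},
  {"tx": 0.415,"ty": 0.3,"tz": 0,"rx": 0,"ry": 0,"rz": 23.2,"jaw": 0.05},
])

```text
t: 4.55
position: [0.5816, 0.1371, 0.158]
orientation: [[0.136, 0.991, -0.002], [0.991, -0.136, 0.0], [-0.0, -0.002, -1.0]]
ft_force: [-0.4, 0.2, -2.1]
grip_width: 0.0571
```

```bash
python3 -c "
from h import *
go(.621,.238,.13,82.2)"
```

```text
t [0.1053 0.0254 0.0279] r [-0.1   0.01 -0.01] | now [0.5816 0.1371 0.158 ] psi 82.19 F [-0.4  0.2 -2.1] w 0.0571 time 4.55
```

apply_moves([
  {"tx": 0.03,"ty": 0.007,"tz": 0.01,"rx": 0,"ry": 0,"rz": 0,"jaw": 0.05},
  {"tx": 0.06,"ty": 0.014,"tz": 0.02,"rx": 0,"ry": 0,"rz": 0,"jaw": 0.05},
  {"tx": 0.085,"ty": 0.02,"tz": 0.028,"rx": 0,"ry": 0,"rz": 0,"jaw": 0.05},
  {"tx": 0.105,"ty": 0.0254,"tz": 0.028,"rx": 0,"ry": 0,"rz": 0,"jaw": 0.05},
  {"tx": 0.105,"ty": 0.0254,"tz": 0.028,"rx": 0,"ry": 0,"rz": 0,"jaw": 0.05},
  {"tx": 0.105,"ty": 0.0254,"tz": 0.028,"rx": 0,"ry": 0,"rz": 0,"jaw": 0.05},
  {"tx": 0.105,"ty": 0.0254,"tz": 0.028,"rx": 0,"ry": 0,"rz": 0,"jaw": 0.05},
])

```text
t: 5.25
position: [0.6208, 0.2352, 0.1308]
orientation: [[0.136, 0.991, -0.001], [0.991, -0.136, -0.0], [-0.0, -0.001, -1.0]]
ft_force: [-0.7, 0.6, -2.6]
grip_width: 0.057
```

```bash
python3 -c "
from h import *
go(.621,.238,.058,82.2)
cv2.imwrite('pics/scene4.png',vision.get_image('scene')[:,:,::-1])
cv2.imwrite('pics/top4.png',vision.get_image('top')[:,:,::-1])
a=cv2.imread('pics/scene4.png')[130:280,320:520];b=cv2.imread('pics/top4.png')[50:200,160:360];cv2.imwrite('pics/s4z.png',cv2.resize(cv2.hconcat([a,b]),None,fx=2,fy=2))
"
```

```text
t [ 0.0029 -0.0001  0.0728] r [-0.05  0.02 -0.01] | now [0.6208 0.2352 0.1308] psi 82.19 F [-0.7  0.6 -2.6] w 0.057 time 5.25
```

View pics/s4z.png

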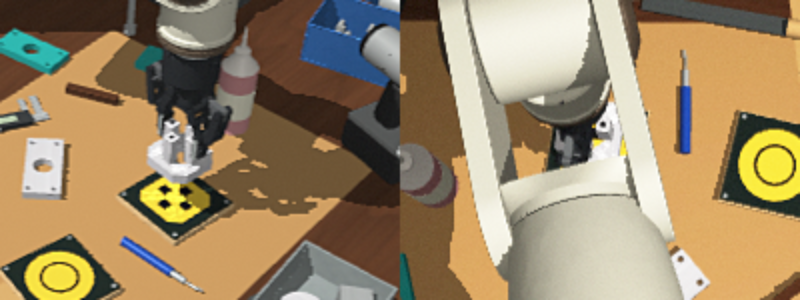

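The bracket hangs level just above the square board, whose post marks are at about (178,195) in the left view. Lowering it.

apply_moves([
  {"tx": 0.0029,"ty": 0,"tz": 0.02,"rx": 0,"ry": 0,"rz": 0,"jaw": 0.05},
  {"tx": 0.0029,"ty": 0,"tz": 0.04,"rx": 0,"ry": 0,"rz": 0,"jaw": 0.05},
  {"tx": 0.0029,"ty": 0,"tz": 0.055,"rx": 0,"ry": 0,"rz": 0,"jaw": 0.05},
  {"tx": 0.0029,"ty": 0,"tz": 0.065,"rx": 0,"ry": 0,"rz": 0,"jaw": 0.05},
  {"tx": 0.0029,"ty": 0,"tz": 0.07,"rx": 0,"ry": 0,"rz": 0,"jaw": 0.05},
  {"tx": 0.0029,"ty": 0,"tz": 0.071,"rx": 0,"ry": 0,"rz": 0,"jaw": 0.05},
  {"tx": 0.0029,"ty": 0,"tz": 0.071,"rx": 0,"ry": 0,"rz": 0,"jaw": 0.05},
  {"tx": 0.0029,"ty": 0,"tz": 0.071,"rx": 0,"ry": 0,"rz": 0,"jaw": 0.05},
])

```text
t: 6.15
position: [0.6219, 0.2388, 0.0611]
orientation: [[0.135, 0.991, 0.001], [0.991, -0.135, 0.0], [0.001, 0.001, -1.0]]
ft_force: [0.3, -0.2, -2.4]
grip_width: 0.0573
```

apply_moves([
  {"tx": 0,"ty": 0,"tz": 0.001,"rx": 0,"ry": 0,"rz": 0,"jaw": 0.05},
  {"tx": 0,"ty": 0,"tz": 0.002,"rx": 0,"ry": 0,"rz": 0,"jaw": 0.05},
  {"tx": 0,"ty": 0,"tz": 0.002,"rx": 0,"ry": 0,"rz": 0,"jaw": 0.05},
  {"tx": 0,"ty": 0,"tz": 0.002,"rx": 0,"ry": 0,"rz": 0,"jaw": 0.05},
])

```text
t: 6.55
position: [0.6216, 0.2387, 0.0584]
orientation: [[0.135, 0.991, 0.0], [0.991, -0.135, 0.0], [0.0, 0.0, -1.0]]
ft_force: [0.5, 0.1, -3.0]
grip_width: 0.057
```

apply_moves([
  {"tx": 0,"ty": 0,"tz": 0.001,"rx": 0,"ry": 0,"rz": 0,"jaw": 0.05},
  {"tx": 0,"ty": 0,"tz": 0.002,"rx": 0,"ry": 0,"rz": 0,"jaw": 0.05},
  {"tx": 0,"ty": 0,"tz": 0.002,"rx": 0,"ry": 0,"rz": 0,"jaw": 0.05},
  {"tx": 0,"ty": 0,"tz": 0.002,"rx": 0,"ry": 0,"rz": 0,"jaw": 0.05},
])

```text
t: 6.95
position: [0.6216, 0.2388, 0.0576]
orientation: [[0.135, 0.991, 0.001], [0.991, -0.135, 0.0], [0.0, 0.001, -1.0]]
ft_force: [-5.6, -1.9, 11.4]
grip_width: 0.057
```

apply_moves([
  {"tx": 0,"ty": 0,"tz": 0,"rx": 0,"ry": 0,"rz": 0,"jaw": 0.085},
  {"tx": 0,"ty": 0,"tz": 0,"rx": 0,"ry": 0,"rz": 0,"jaw": 0.085},
  {"tx": 0,"ty": 0,"tz": 0,"rx": 0,"ry": 0,"rz": 0,"jaw": 0.085},
  {"tx": 0,"ty": 0,"tz": 0,"rx": 0,"ry": 0,"rz": 0,"jaw": 0.085},
  {"tx": 0,"ty": 0,"tz": -0.02,"rx": 0,"ry": 0,"rz": 0,"jaw": 0.085},
  {"tx": 0,"ty": 0,"tz": -0.06,"rx": 0,"ry": 0,"rz": 0,"jaw": 0.085},
  {"tx": 0,"ty": 0,"tz": -0.1,"rx": 0,"ry": 0,"rz": 0,"jaw": 0.085},
  {"tx": 0,"ty": 0,"tz": -0.1,"rx": 0,"ry": 0,"rz": 0,"jaw": 0.085},
  {"tx": 0,"ty": 0,"tz": -0.1,"rx": 0,"ry": 0,"rz": 0,"jaw": 0.085},
])

```text
t: 7.85
position: [0.6218, 0.2387, 0.1571]
orientation: [[0.135, 0.991, 0.002], [0.991, -0.135, 0.001], [0.001, 0.002, -1.0]]
ft_force: [-0.4, -0.1, -0.7]
grip_width: 0.085
```

```bash
python3 -c "
from h import *
go(.441,-.153,.15,82.2)"
```

```text
t [-0.4126 -0.1261  0.0066] r [ 0.09 -0.04  0.02] | now [0.6218 0.2387 0.1571] psi 82.22 F [-0.4 -0.1 -0.7] w 0.085 time 7.85
```

apply_moves([
  {"tx": -0.04,"ty": -0.012,"tz": 0,"rx": 0,"ry": 0,"rz": 0,"jaw": 0.085},
  {"tx": -0.085,"ty": -0.026,"tz": 0,"rx": 0,"ry": 0,"rz": 0,"jaw": 0.085},
  {"tx": -0.13,"ty": -0.04,"tz": 0,"rx": 0,"ry": 0,"rz": 0,"jaw": 0.085},
  {"tx": -0.175,"ty": -0.053,"tz": 0,"rx": 0,"ry": 0,"rz": 0,"jaw": 0.085},
  {"tx": -0.22,"ty": -0.067,"tz": 0,"rx": 0,"ry": 0,"rz": 0,"jaw": 0.085},
  {"tx": -0.265,"ty": -0.081,"tz": 0,"rx": 0,"ry": 0,"rz": 0,"jaw": 0.085},
  {"tx": -0.31,"ty": -0.095,"tz": 0.006,"rx": 0,"ry": 0,"rz": 0,"jaw": 0.085},
  {"tx": -0.35,"ty": -0.107,"tz": 0.006,"rx": 0,"ry": 0,"rz": 0,"jaw": 0.085},
  {"tx": -0.38,"ty": -0.116,"tz": 0.006,"rx": 0,"ry": 0,"rz": 0,"jaw": 0.085},
  {"tx": -0.4126,"ty": -0.126,"tz": 0.006,"rx": 0,"ry": 0,"rz": 0,"jaw": 0.085},
  {"tx": -0.4126,"ty": -0.126,"tz": 0.006,"rx": 0,"ry": 0,"rz": 0,"jaw": 0.085},
  {"tx": -0.4126,"ty": -0.126,"tz": 0.006,"rx": 0,"ry": 0,"rz": 0,"jaw": 0.085},
])

```text
t: 9.05
position: [0.4403, -0.1533, 0.1493]
orientation: [[0.137, 0.991, -0.001], [0.991, -0.137, 0.001], [0.001, -0.001, -1.0]]
ft_force: [0.7, -0.8, 0.6]
grip_width: 0.0848
```

```bash
python3 -c "
from h import *
go(.441,-.153,.036,82.2)
cv2.imwrite('pics/scene5.png',vision.get_image('scene')[:,:,::-1])
cv2.imwrite('pics/top5.png',vision.get_image('top')[:,:,::-1])
a=cv2.imread('pics/scene5.png')[180:330,280:480];b=cv2.imread('pics/top5.png')[50:200,190:390];cv2.imwrite('pics/s5z.png',cv2.resize(cv2.vconcat([a,b]),None,fx=2,fy=2))
cv2.imwrite('pics/s5b.png',cv2.resize(b,None,fx=4,fy=4,interpolation=cv2.INTER_CUBIC))
"
```

```text
t [0.0003 0.0008 0.1133] r [-0.08 -0.05 -0.08] | now [ 0.4403 -0.1533  0.1493] psi 82.12 F [ 0.7 -0.8  0.6] w 0.0848 time 9.05
```

View pics/s5b.png

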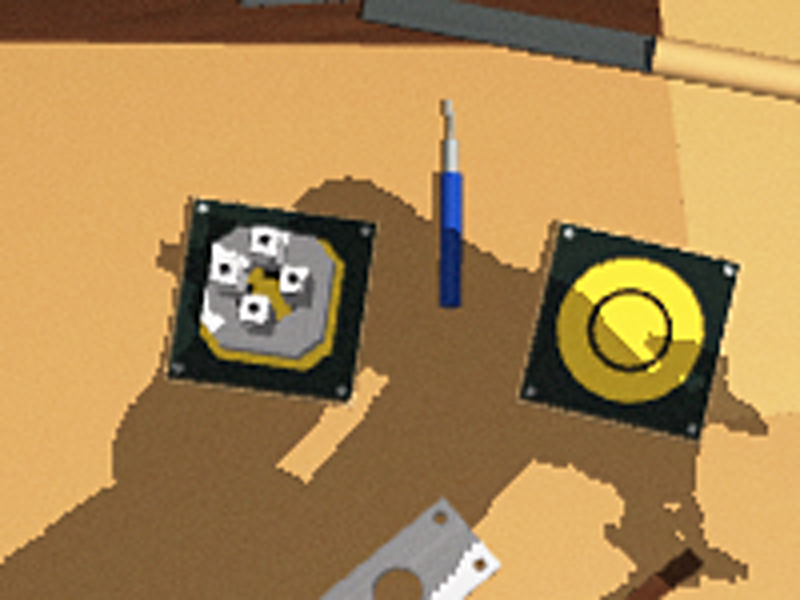

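View pics/scene5.png

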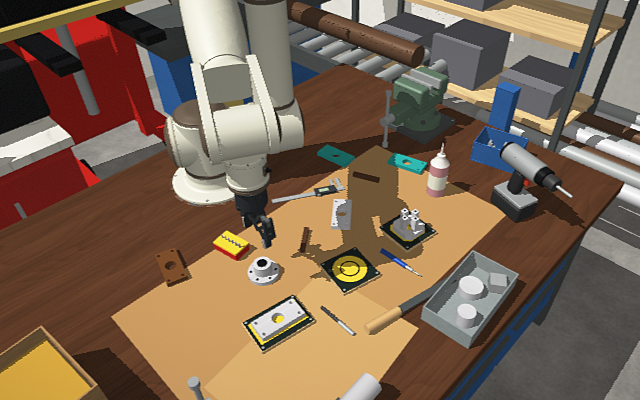

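```bash
python3 -c "
from h import *
u=np.array([(265,240),(225,268),(292,277),(254,308)])
w=px2w('top',np.c_[190+(u[:,0]+.5)/4-.5,50+(u[:,1]+.5)/4-.5],.070);print(w.mean(0),[np.degrees(np.arctan2(*(w[a]-w[b])[::-1])) for a,b in((0,3),(1,2))])
print(px2w('top',[[413,234]],.03))"
```

```text
[0.62367281 0.23940159] [np.float64(-7.932508732947236), np.float64(82.61182022319005)]
[[ 0.34771046 -0.14792246]]
```

apply_moves([
  {"tx": 0,"ty": 0,"tz": 0.03,"rx": 0,"ry": 0,"rz": 0,"jaw": 0.085},
  {"tx": 0,"ty": 0,"tz": 0.06,"rx": 0,"ry": 0,"rz": 0,"jaw": 0.085},
  {"tx": 0,"ty": 0,"tz": 0.085,"rx": 0,"ry": 0,"rz": 0,"jaw": 0.085},
  {"tx": 0,"ty": 0,"tz": 0.102,"rx": 0,"ry": 0,"rz": 0,"jaw": 0.085},
  {"tx": 0,"ty": 0,"tz": 0.112,"rx": 0,"ry": 0,"rz": 0,"jaw": 0.085},
  {"tx": 0,"ty": 0,"tz": 0.112,"rx": 0,"ry": 0,"rz": 0,"jaw": 0.085},
  {"tx": 0,"ty": 0,"tz": 0.112,"rx": 0,"ry": 0,"rz": 0,"jaw": 0.085},
])

```text
t: 9.85
position: [0.4412, -0.1529, 0.0388]
orientation: [[0.135, 0.991, 0.0], [0.991, -0.135, -0.0], [-0.0, 0.0, -1.0]]
ft_force: [0.6, -0.4, -0.4]
grip_width: 0.0851
```

apply_moves([
  {"tx": 0,"ty": 0,"tz": 0,"rx": 0,"ry": 0,"rz": 0,"jaw": 0.04},
  {"tx": 0,"ty": 0,"tz": 0,"rx": 0,"ry": 0,"rz": 0,"jaw": 0.04},
  {"tx": 0,"ty": 0,"tz": 0,"rx": 0,"ry": 0,"rz": 0,"jaw": 0.04},
  {"tx": 0,"ty": 0,"tz": 0,"rx": 0,"ry": 0,"rz": 0,"jaw": 0.04},
  {"tx": 0,"ty": 0,"tz": 0,"rx": 0,"ry": 0,"rz": 0,"jaw": 0.04},
  {"tx": 0,"ty": 0,"tz": 0,"rx": 0,"ry": 0,"rz": 0,"jaw": 0.04},
  {"tx": 0,"ty": 0,"tz": 0,"rx": 0,"ry": 0,"rz": 0,"jaw": 0.04},
])

```text
t: 10.55
position: [0.4411, -0.1532, 0.0392]
orientation: [[0.136, 0.991, 0.001], [0.991, -0.136, -0.0], [-0.0, 0.001, -1.0]]
ft_force: [-2.9, 3.0, 11.2]
grip_width: 0.0461
```

apply_moves([
  {"tx": 0,"ty": 0,"tz": -0.02,"rx": 0,"ry": 0,"rz": 0,"jaw": 0.04},
  {"tx": 0,"ty": 0,"tz": -0.045,"rx": 0,"ry": 0,"rz": 0,"jaw": 0.04},
  {"tx": 0,"ty": 0,"tz": -0.07,"rx": 0,"ry": 0,"rz": 0,"jaw": 0.04},
  {"tx": 0,"ty": 0,"tz": -0.08,"rx": 0,"ry": 0,"rz": 0,"jaw": 0.04},
  {"tx": 0,"ty": 0,"tz": -0.08,"rx": 0,"ry": 0,"rz": 0,"jaw": 0.04},
  {"tx": 0,"ty": 0,"tz": -0.08,"rx": 0,"ry": 0,"rz": 0,"jaw": 0.04},
])

```text
t: 11.15
position: [0.4405, -0.1529, 0.1173]
orientation: [[0.136, 0.991, -0.001], [0.991, -0.136, 0.001], [0.0, -0.001, -1.0]]
ft_force: [0.2, 0.6, -3.8]
grip_width: 0.046
```

```bash
python3 -c "
from h import *
go(.6025,.012,.12,82.2)
cv2.imwrite('pics/scene6.png',vision.get_image('scene')[:,:,::-1])
a=cv2.imread('pics/scene6.png')[180:330,180:380];cv2.imwrite('pics/s6z.png',cv2.resize(a,None,fx=3,fy=3))
"
```

```text
t [ 0.1854  0.1382 -0.0027] r [-0.05 -0.03  0.01] | now [ 0.4405 -0.1529  0.1173] psi 82.21 F [ 0.2  0.6 -3.8] w 0.046 time 11.15
```

View pics/s6z.png

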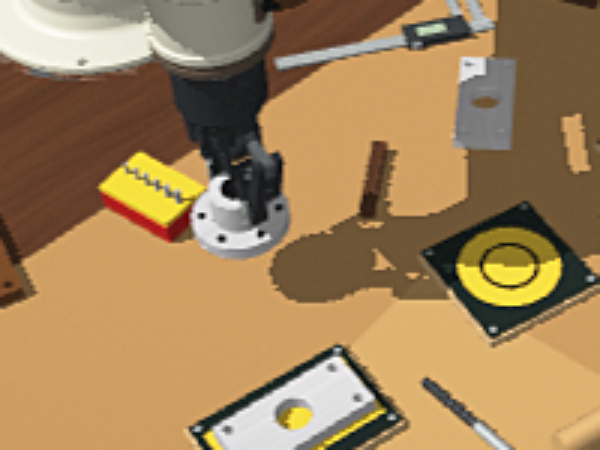

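The flange is held level with its hub up (crop about (240,215)). Carrying it to the round board.

apply_moves([
  {"tx": 0.025,"ty": 0.019,"tz": 0,"rx": 0,"ry": 0,"rz": 0,"jaw": 0.04},
  {"tx": 0.055,"ty": 0.041,"tz": 0,"rx": 0,"ry": 0,"rz": 0,"jaw": 0.04},
  {"tx": 0.085,"ty": 0.063,"tz": 0,"rx": 0,"ry": 0,"rz": 0,"jaw": 0.04},
  {"tx": 0.115,"ty": 0.086,"tz": 0,"rx": 0,"ry": 0,"rz": 0,"jaw": 0.04},
  {"tx": 0.145,"ty": 0.108,"tz": 0,"rx": 0,"ry": 0,"rz": 0,"jaw": 0.04},
  {"tx": 0.17,"ty": 0.127,"tz": 0,"rx": 0,"ry": 0,"rz": 0,"jaw": 0.04},
  {"tx": 0.1854,"ty": 0.1382,"tz": 0,"rx": 0,"ry": 0,"rz": 0,"jaw": 0.04},
  {"tx": 0.1854,"ty": 0.1382,"tz": 0,"rx": 0,"ry": 0,"rz": 0,"jaw": 0.04},
  {"tx": 0.1854,"ty": 0.1382,"tz": 0,"rx": 0,"ry": 0,"rz": 0,"jaw": 0.04},
  {"tx": 0.1854,"ty": 0.1382,"tz": 0,"rx": 0,"ry": 0,"rz": 0,"jaw": 0.04},
])

```text
t: 12.2
position: [0.6022, 0.0114, 0.1176]
orientation: [[0.136, 0.991, -0.001], [0.991, -0.136, 0.0], [-0.0, -0.001, -1.0]]
ft_force: [-1.2, -0.6, -1.9]
grip_width: 0.0462
```

```bash
python3 -c "
from h import *
go(.6025,.012,.053,82.2)
"
```

```text
t [0.0006 0.0003 0.0646] r [-0.08  0.01 -0.01] | now [0.6022 0.0114 0.1176] psi 82.19 F [-1.2 -0.6 -1.9] w 0.0462 time 12.2
```

apply_moves([
  {"tx": 0.0006,"ty": 0.0003,"tz": 0.02,"rx": 0,"ry": 0,"rz": 0,"jaw": 0.04},
  {"tx": 0.0006,"ty": 0.0003,"tz": 0.04,"rx": 0,"ry": 0,"rz": 0,"jaw": 0.04},
  {"tx": 0.0006,"ty": 0.0003,"tz": 0.055,"rx": 0,"ry": 0,"rz": 0,"jaw": 0.04},
  {"tx": 0.0006,"ty": 0.0003,"tz": 0.062,"rx": 0,"ry": 0,"rz": 0,"jaw": 0.04},
  {"tx": 0.0006,"ty": 0.0003,"tz": 0.064,"rx": 0,"ry": 0,"rz": 0,"jaw": 0.04},
  {"tx": 0.0006,"ty": 0.0003,"tz": 0.064,"rx": 0,"ry": 0,"rz": 0,"jaw": 0.04},
  {"tx": 0.0006,"ty": 0.0003,"tz": 0.065,"rx": 0,"ry": 0,"rz": 0,"jaw": 0.04},
  {"tx": 0.0006,"ty": 0.0003,"tz": 0.065,"rx": 0,"ry": 0,"rz": 0,"jaw": 0.04},
])

```text
t: 13.0
position: [0.6035, 0.0124, 0.0539]
orientation: [[0.135, 0.991, 0.001], [0.991, -0.135, -0.0], [0.0, 0.001, -1.0]]
ft_force: [-0.1, -0.4, -1.6]
grip_width: 0.046
```

apply_moves([
  {"tx": 0,"ty": 0,"tz": 0.001,"rx": 0,"ry": 0,"rz": 0,"jaw": 0.04},
  {"tx": 0,"ty": 0,"tz": 0.0015,"rx": 0,"ry": 0,"rz": 0,"jaw": 0.04},
  {"tx": 0,"ty": 0,"tz": 0.0015,"rx": 0,"ry": 0,"rz": 0,"jaw": 0.04},
  {"tx": 0,"ty": 0,"tz": 0.0015,"rx": 0,"ry": 0,"rz": 0,"jaw": 0.04},
])

```text
t: 13.4
position: [0.6032, 0.0125, 0.0518]
orientation: [[0.135, 0.991, -0.0], [0.991, -0.135, 0.0], [0.0, -0.0, -1.0]]
ft_force: [0.5, -1.1, -3.3]
grip_width: 0.0466
```

apply_moves([
  {"tx": 0,"ty": 0,"tz": 0.001,"rx": 0,"ry": 0,"rz": 0,"jaw": 0.04},
  {"tx": 0,"ty": 0,"tz": 0.0015,"rx": 0,"ry": 0,"rz": 0,"jaw": 0.04},
  {"tx": 0,"ty": 0,"tz": 0.0015,"rx": 0,"ry": 0,"rz": 0,"jaw": 0.04},
  {"tx": 0,"ty": 0,"tz": 0.0015,"rx": 0,"ry": 0,"rz": 0,"jaw": 0.04},
])

```text
t: 13.8
position: [0.6033, 0.0125, 0.0513]
orientation: [[0.135, 0.991, 0.001], [0.991, -0.135, 0.0], [0.0, 0.001, -1.0]]
ft_force: [-6.5, 0.8, 11.7]
grip_width: 0.0465
```

apply_moves([
  {"tx": 0,"ty": 0,"tz": 0,"rx": 0,"ry": 0,"rz": 0,"jaw": 0.085},
  {"tx": 0,"ty": 0,"tz": 0,"rx": 0,"ry": 0,"rz": 0,"jaw": 0.085},
  {"tx": 0,"ty": 0,"tz": 0,"rx": 0,"ry": 0,"rz": 0,"jaw": 0.085},
  {"tx": 0,"ty": 0,"tz": 0,"rx": 0,"ry": 0,"rz": 0,"jaw": 0.085},
  {"tx": 0,"ty": 0,"tz": 0,"rx": 0,"ry": 0,"rz": 0,"jaw": 0.085},
  {"tx": 0,"ty": 0,"tz": -0.03,"rx": 0,"ry": 0,"rz": 0,"jaw": 0.085},
  {"tx": 0,"ty": 0,"tz": -0.06,"rx": 0,"ry": 0,"rz": 0,"jaw": 0.085},
  {"tx": 0,"ty": 0,"tz": -0.08,"rx": 0,"ry": 0,"rz": 0,"jaw": 0.06},
  {"tx": 0,"ty": 0,"tz": -0.08,"rx": 0,"ry": 0,"rz": 0,"jaw": 0.05},
  {"tx": 0,"ty": 0,"tz": -0.08,"rx": 0,"ry": 0,"rz": 0,"jaw": 0.04},
])

```text
t: 14.8
position: [0.6032, 0.0125, 0.1302]
orientation: [[0.135, 0.991, 0.0], [0.991, -0.135, 0.0], [0.0, 0.0, -1.0]]
ft_force: [0.5, -0.5, -0.5]
grip_width: 0.0436
```

```bash
python3 -c "
from h import *
go(.4325,.006,.1,128.6)
"
```

```text
t [-0.0295 -0.1683  0.0302] r [ 2.000e-02 -0.000e+00 -4.638e+01] | now [0.6032 0.0125 0.1302] psi 82.22 F [ 0.5 -0.5 -0.5] w 0.0436 time 14.8
```

apply_moves([
  {"tx": -0.005,"ty": -0.03,"tz": 0,"rx": 0,"ry": 0,"rz": -7,"jaw": 0.04},
  {"tx": -0.012,"ty": -0.07,"tz": 0,"rx": 0,"ry": 0,"rz": -15,"jaw": 0.04},
  {"tx": -0.019,"ty": -0.11,"tz": 0,"rx": 0,"ry": 0,"rz": -23,"jaw": 0.04},
  {"tx": -0.025,"ty": -0.145,"tz": 0,"rx": 0,"ry": 0,"rz": -31,"jaw": 0.04},
  {"tx": -0.0295,"ty": -0.1683,"tz": 0.03,"rx": 0,"ry": 0,"rz": -39,"jaw": 0.04},
  {"tx": -0.0295,"ty": -0.1683,"tz": 0.03,"rx": 0,"ry": 0,"rz": -46.4,"jaw": 0.04},
  {"tx": -0.0295,"ty": -0.1683,"tz": 0.03,"rx": 0,"ry": 0,"rz": -46.4,"jaw": 0.04},
  {"tx": -0.0295,"ty": -0.1683,"tz": 0.03,"rx": 0,"ry": 0,"rz": -46.4,"jaw": 0.04},
  {"tx": -0.0295,"ty": -0.1683,"tz": 0.03,"rx": 0,"ry": 0,"rz": -46.4,"jaw": 0.04},
])

```text
t: 15.7
position: [0.433, 0.006, 0.1004]
orientation: [[-0.622, 0.783, 0.0], [0.783, 0.622, 0.0], [0.0, 0.0, -1.0]]
ft_force: [-0.3, 0.1, 0.5]
grip_width: 0.0396
```

```bash
python3 -c "
from h import *
go(.4325,.006,.025,128.6)
cv2.imwrite('pics/scene7.png',vision.get_image('scene')[:,:,::-1])
a=cv2.imread('pics/scene7.png')[160:310,220:420];cv2.imwrite('pics/s7z.png',cv2.resize(a,None,fx=4,fy=4))
"
```

```text
t [ 0.0003 -0.0004  0.0754] r [ 0.01 -0.   -0.17] | now [0.433  0.006  0.1004] psi 128.43 F [-0.3  0.1  0.5] w 0.0396 time 15.7
```

View pics/s7z.png

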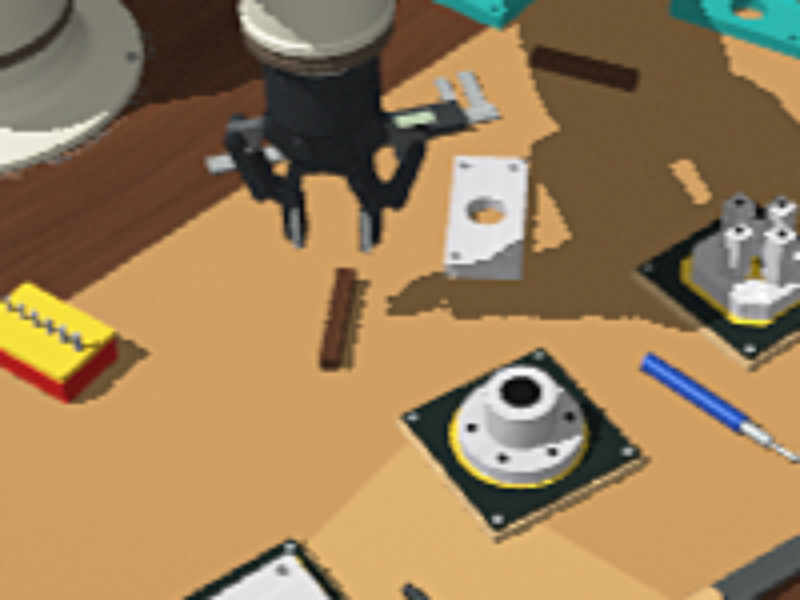

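The flange sits in its footprint (crop (520,430)) and the open jaws straddle the stick at (340,320). Descending.

apply_moves([
  {"tx": 0,"ty": 0,"tz": 0.025,"rx": 0,"ry": 0,"rz": 0,"jaw": 0.04},
  {"tx": 0,"ty": 0,"tz": 0.045,"rx": 0,"ry": 0,"rz": 0,"jaw": 0.04},
  {"tx": 0,"ty": 0,"tz": 0.062,"rx": 0,"ry": 0,"rz": 0,"jaw": 0.04},
  {"tx": 0,"ty": 0,"tz": 0.072,"rx": 0,"ry": 0,"rz": 0,"jaw": 0.04},
  {"tx": 0,"ty": 0,"tz": 0.076,"rx": 0,"ry": 0,"rz": 0,"jaw": 0.04},
  {"tx": 0,"ty": 0,"tz": 0.076,"rx": 0,"ry": 0,"rz": 0,"jaw": 0.04},
  {"tx": 0,"ty": 0,"tz": 0.076,"rx": 0,"ry": 0,"rz": 0,"jaw": 0.04},
])

```text
t: 16.45
position: [0.433, 0.006, 0.025]
orientation: [[-0.624, 0.781, 0.001], [0.781, 0.624, -0.0], [-0.001, 0.001, -1.0]]
ft_force: [-0.1, 0.3, 0.0]
grip_width: 0.0406
```

apply_moves([
  {"tx": 0,"ty": 0,"tz": 0,"rx": 0,"ry": 0,"rz": 0,"jaw": 0.008},
  {"tx": 0,"ty": 0,"tz": 0,"rx": 0,"ry": 0,"rz": 0,"jaw": 0.008},
  {"tx": 0,"ty": 0,"tz": 0,"rx": 0,"ry": 0,"rz": 0,"jaw": 0.008},
  {"tx": 0,"ty": 0,"tz": 0,"rx": 0,"ry": 0,"rz": 0,"jaw": 0.008},
  {"tx": 0,"ty": 0,"tz": 0,"rx": 0,"ry": 0,"rz": 0,"jaw": 0.008},
], force=30)

```text
t: 16.95
position: [0.4329, 0.006, 0.025]
orientation: [[-0.624, 0.781, 0.001], [0.781, 0.624, -0.0], [-0.001, 0.001, -1.0]]
ft_force: [-1.1, 0.1, 6.0]
grip_width: 0.0131
```

apply_moves([
  {"tx": 0,"ty": 0,"tz": -0.02,"rx": 0,"ry": 0,"rz": 0,"jaw": 0.008},
  {"tx": 0,"ty": 0,"tz": -0.05,"rx": 0,"ry": 0,"rz": 0,"jaw": 0.008},
  {"tx": 0,"ty": 0,"tz": -0.07,"rx": 0,"ry": 0,"rz": 0,"jaw": 0.008},
  {"tx": 0,"ty": 0,"tz": -0.075,"rx": 0,"ry": 0,"rz": 0,"jaw": 0.008},
  {"tx": 0,"ty": 0,"tz": -0.075,"rx": 0,"ry": 0,"rz": 0,"jaw": 0.008},
])

```text
t: 17.45
position: [0.4328, 0.006, 0.0998]
orientation: [[-0.624, 0.781, 0.001], [0.781, 0.624, -0.0], [-0.001, 0.001, -1.0]]
ft_force: [-0.4, 0.8, -1.0]
grip_width: 0.0127
```

```bash
python3 -c "
from h import *
go(.5965,-.192,.11,171)
im=vision.get_image('scene')
cv2.imwrite('pics/scene8.png',im[:,:,::-1])
a=im[160:310,220:420,::-1];cv2.imwrite('pics/s8z.png',cv2.resize(a,None,fx=3,fy=3))
"
```

```text
t [-0.2569  0.0044 -0.01  ] r [ 3.000e-02  8.000e-02 -4.238e+01] | now [0.4328 0.006  0.0998] psi 128.61 F [-0.4  0.8 -1. ] w 0.0127 time 17.45
```

View pics/s8z.png

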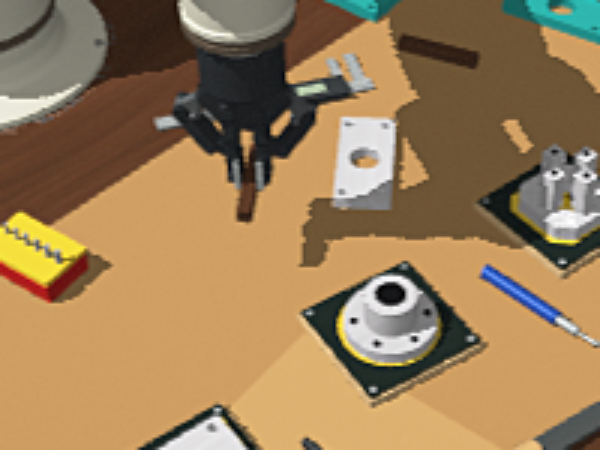

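The stick is held level between the pads (crop (247,200)). Carrying it to the lower plate.

apply_moves([
  {"tx": -0.025,"ty": 0.0005,"tz": -0.01,"rx": 0,"ry": 0,"rz": -6,"jaw": 0.008},
  {"tx": -0.06,"ty": 0.001,"tz": -0.01,"rx": 0,"ry": 0,"rz": -12,"jaw": 0.008},
  {"tx": -0.1,"ty": 0.002,"tz": -0.01,"rx": 0,"ry": 0,"rz": -18,"jaw": 0.008},
  {"tx": -0.14,"ty": 0.0025,"tz": -0.01,"rx": 0,"ry": 0,"rz": -24,"jaw": 0.008},
  {"tx": -0.18,"ty": 0.003,"tz": -0.01,"rx": 0,"ry": 0,"rz": -30,"jaw": 0.008},
  {"tx": -0.215,"ty": 0.0035,"tz": -0.01,"rx": 0,"ry": 0,"rz": -36,"jaw": 0.008},
  {"tx": -0.24,"ty": 0.004,"tz": -0.01,"rx": 0,"ry": 0,"rz": -42.4,"jaw": 0.008},
  {"tx": -0.2569,"ty": 0.0044,"tz": -0.01,"rx": 0,"ry": 0,"rz": -42.4,"jaw": 0.008},
  {"tx": -0.2569,"ty": 0.0044,"tz": -0.01,"rx": 0,"ry": 0,"rz": -42.4,"jaw": 0.008},
  {"tx": -0.2569,"ty": 0.0044,"tz": -0.01,"rx": 0,"ry": 0,"rz": -42.4,"jaw": 0.008},
  {"tx": -0.2569,"ty": 0.0044,"tz": -0.01,"rx": 0,"ry": 0,"rz": -42.4,"jaw": 0.008},
])

```text
t: 18.6
position: [0.5957, -0.1912, 0.1086]
orientation: [[-0.988, 0.156, -0.001], [0.156, 0.988, 0.001], [0.001, 0.001, -1.0]]
ft_force: [-0.4, 0.3, 0.5]
grip_width: 0.0132
```

```bash
python3 -c "
from h import *
go(.5965,-.192,.053,171)
im=vision.get_image('scene')
cv2.imwrite('pics/scene9.png',im[:,:,::-1])
a=im[220:370,200:400,::-1];cv2.imwrite('pics/s9z.png',cv2.resize(a,None,fx=4,fy=4))
"
```

```text
t [-0.001  -0.0007  0.0556] r [ 0.03 -0.07  0.02] | now [ 0.5957 -0.1912  0.1086] psi 171.02 F [-0.4  0.3  0.5] w 0.0132 time 18.6
```

View pics/s9z.png

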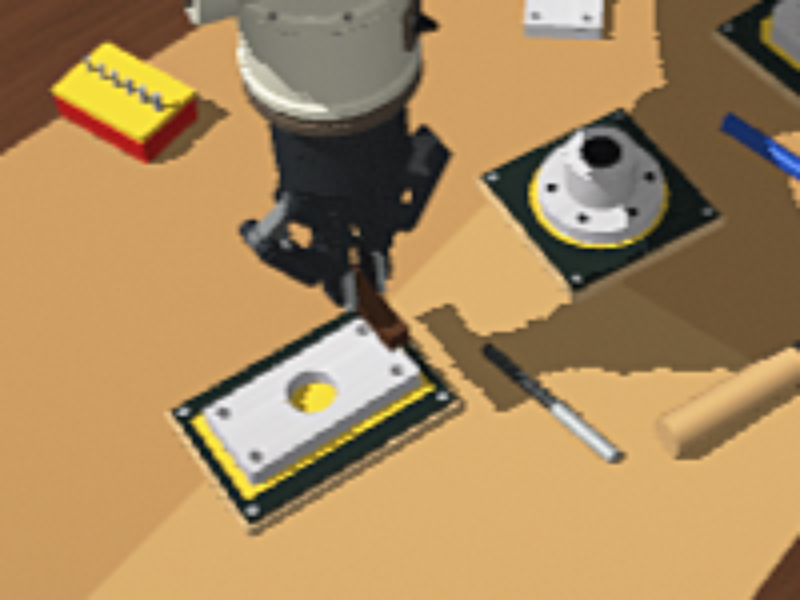

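apply_moves([
  {"tx": -0.0008,"ty": -0.0005,"tz": 0.02,"rx": 0,"ry": 0,"rz": 0,"jaw": 0.008},
  {"tx": -0.0008,"ty": -0.0005,"tz": 0.037,"rx": 0,"ry": 0,"rz": 0,"jaw": 0.008},
  {"tx": -0.0008,"ty": -0.0005,"tz": 0.048,"rx": 0,"ry": 0,"rz": 0,"jaw": 0.008},
  {"tx": -0.0008,"ty": -0.0005,"tz": 0.053,"rx": 0,"ry": 0,"rz": 0,"jaw": 0.008},
  {"tx": -0.0008,"ty": -0.0005,"tz": 0.055,"rx": 0,"ry": 0,"rz": 0,"jaw": 0.008},
  {"tx": -0.0008,"ty": -0.0005,"tz": 0.055,"rx": 0,"ry": 0,"rz": 0,"jaw": 0.008},
  {"tx": -0.0008,"ty": -0.0005,"tz": 0.0555,"rx": 0,"ry": 0,"rz": 0,"jaw": 0.008},
  {"tx": -0.0008,"ty": -0.0005,"tz": 0.0555,"rx": 0,"ry": 0,"rz": 0,"jaw": 0.008},
])

```text
t: 19.45
position: [0.5972, -0.1927, 0.0543]
orientation: [[-0.988, 0.156, 0.001], [0.156, 0.988, -0.0], [-0.001, -0.0, -1.0]]
ft_force: [-0.3, 0.0, 1.4]
grip_width: 0.0129
```

apply_moves([
  {"tx": 0,"ty": 0,"tz": 0.001,"rx": 0,"ry": 0,"rz": 0,"jaw": 0.008},
  {"tx": 0,"ty": 0,"tz": 0.001,"rx": 0,"ry": 0,"rz": 0,"jaw": 0.008},
  {"tx": 0,"ty": 0,"tz": 0.001,"rx": 0,"ry": 0,"rz": 0,"jaw": 0.008},
])

```text
t: 19.75
position: [0.597, -0.1926, 0.0528]
orientation: [[-0.988, 0.156, 0.0], [0.156, 0.988, 0.0], [-0.0, 0.0, -1.0]]
ft_force: [-0.1, 0.9, -0.8]
grip_width: 0.013
```

apply_moves([
  {"tx": 0,"ty": 0,"tz": 0.001,"rx": 0,"ry": 0,"rz": 0,"jaw": 0.008},
  {"tx": 0,"ty": 0,"tz": 0.0015,"rx": 0,"ry": 0,"rz": 0,"jaw": 0.008},
  {"tx": 0,"ty": 0,"tz": 0.0015,"rx": 0,"ry": 0,"rz": 0,"jaw": 0.008},
  {"tx": 0,"ty": 0,"tz": 0.0015,"rx": 0,"ry": 0,"rz": 0,"jaw": 0.008},
])

```text
t: 20.15
position: [0.597, -0.1926, 0.0513]
orientation: [[-0.988, 0.156, -0.0], [0.156, 0.988, 0.0], [0.0, 0.0, -1.0]]
ft_force: [-0.3, 0.2, 0.4]
grip_width: 0.0131
```

apply_moves([
  {"tx": 0,"ty": 0,"tz": 0.001,"rx": 0,"ry": 0,"rz": 0,"jaw": 0.008},
  {"tx": 0,"ty": 0,"tz": 0.001,"rx": 0,"ry": 0,"rz": 0,"jaw": 0.008},
  {"tx": 0,"ty": 0,"tz": 0.001,"rx": 0,"ry": 0,"rz": 0,"jaw": 0.008},
])

```text
t: 20.45
position: [0.5971, -0.1926, 0.051]
orientation: [[-0.988, 0.156, 0.0], [0.156, 0.988, -0.0], [-0.0, -0.0, -1.0]]
ft_force: [-3.9, 1.2, 9.6]
grip_width: 0.0131
```

Contact at the expected height. Opening and rising, then on to stick B.

apply_moves([
  {"tx": 0,"ty": 0,"tz": 0,"rx": 0,"ry": 0,"rz": 0,"jaw": 0.035},
  {"tx": 0,"ty": 0,"tz": 0,"rx": 0,"ry": 0,"rz": 0,"jaw": 0.035},
  {"tx": 0,"ty": 0,"tz": 0,"rx": 0,"ry": 0,"rz": 0,"jaw": 0.035},
  {"tx": 0,"ty": 0,"tz": -0.02,"rx": 0,"ry": 0,"rz": 0,"jaw": 0.035},
  {"tx": 0,"ty": 0,"tz": -0.05,"rx": 0,"ry": 0,"rz": 0,"jaw": 0.035},
  {"tx": 0,"ty": 0,"tz": -0.08,"rx": 0,"ry": 0,"rz": 0,"jaw": 0.035},
  {"tx": 0,"ty": 0,"tz": -0.09,"rx": 0,"ry": 0,"rz": 0,"jaw": 0.04},
  {"tx": 0,"ty": 0,"tz": -0.09,"rx": 0,"ry": 0,"rz": 0,"jaw": 0.04},
])

```text
t: 21.25
position: [0.5975, -0.1928, 0.1417]
orientation: [[-0.988, 0.156, 0.002], [0.156, 0.988, -0.001], [-0.002, -0.001, -1.0]]
ft_force: [0.3, 0.2, -0.7]
grip_width: 0.0398
```

```bash
python3 -c "
from h import *
go(.3725,.337,.14,201.5)
"
```

```text
t [0.305  0.4882 0.0007] r [ -0.07   0.12 -30.48] | now [ 0.5975 -0.1928  0.1417] psi 171.02 F [ 0.3  0.2 -0.7] w 0.0398 time 21.25
```

apply_moves([
  {"tx": 0.02,"ty": 0.032,"tz": 0,"rx": 0,"ry": 0,"rz": -2,"jaw": 0.04},
  {"tx": 0.044,"ty": 0.07,"tz": 0,"rx": 0,"ry": 0,"rz": -5,"jaw": 0.04},
  {"tx": 0.07,"ty": 0.112,"tz": 0,"rx": 0,"ry": 0,"rz": -8,"jaw": 0.04},
  {"tx": 0.096,"ty": 0.154,"tz": 0,"rx": 0,"ry": 0,"rz": -11,"jaw": 0.04},
  {"tx": 0.122,"ty": 0.195,"tz": 0,"rx": 0,"ry": 0,"rz": -14,"jaw": 0.04},
  {"tx": 0.148,"ty": 0.237,"tz": 0,"rx": 0,"ry": 0,"rz": -17,"jaw": 0.04},
  {"tx": 0.174,"ty": 0.278,"tz": 0,"rx": 0,"ry": 0,"rz": -20,"jaw": 0.04},
  {"tx": 0.2,"ty": 0.32,"tz": 0,"rx": 0,"ry": 0,"rz": -23,"jaw": 0.04},
  {"tx": 0.226,"ty": 0.362,"tz": 0,"rx": 0,"ry": 0,"rz": -26,"jaw": 0.04},
  {"tx": 0.25,"ty": 0.4,"tz": 0,"rx": 0,"ry": 0,"rz": -29,"jaw": 0.04},
  {"tx": 0.27,"ty": 0.432,"tz": 0,"rx": 0,"ry": 0,"rz": -30.5,"jaw": 0.04},
  {"tx": 0.282,"ty": 0.451,"tz": 0,"rx": 0,"ry": 0,"rz": -30.5,"jaw": 0.04},
])

```text
t: 22.45
position: [0.387, 0.2988, 0.1389]
orientation: [[-0.929, -0.369, -0.002], [-0.369, 0.929, -0.0], [0.002, 0.0, -1.0]]
ft_force: [-0.3, 0.1, -0.0]
grip_width: 0.0399
```

```bash
python3 -c "
from h import *
go(.3725,.337,.1,201.5)
"
```

```text
t [-0.0007  0.0408  0.0389] r [ 0.01 -0.11  0.18] | now [0.387  0.2988 0.1389] psi -158.32 F [-0.3  0.1 -0. ] w 0.0399 time 22.45
```

apply_moves([
  {"tx": 0,"ty": 0.02,"tz": 0.02,"rx": 0,"ry": 0,"rz": 0,"jaw": 0.04},
  {"tx": -0.0007,"ty": 0.0408,"tz": 0.039,"rx": 0,"ry": 0,"rz": 0.2,"jaw": 0.04},
  {"tx": -0.0007,"ty": 0.0408,"tz": 0.039,"rx": 0,"ry": 0,"rz": 0.2,"jaw": 0.04},
  {"tx": -0.0007,"ty": 0.0408,"tz": 0.039,"rx": 0,"ry": 0,"rz": 0.2,"jaw": 0.04},
  {"tx": -0.0007,"ty": 0.0408,"tz": 0.039,"rx": 0,"ry": 0,"rz": 0.2,"jaw": 0.04},
])

```text
t: 22.95
position: [0.3748, 0.3347, 0.1014]
orientation: [[-0.932, -0.363, -0.0], [-0.363, 0.932, -0.0], [0.0, -0.0, -1.0]]
ft_force: [0.2, -0.3, 0.9]
grip_width: 0.0404
```

```bash
python3 -c "
from h import *
im=vision.get_image('scene')
cv2.imwrite('pics/scene10.png',im[:,:,::-1])
a=im[100:220,300:440,::-1];b=im[250:370,220:360,::-1];cv2.imwrite('pics/s10z.png',cv2.resize(np.hstack([a,b]),None,fx=2.8,fy=2.8,interpolation=cv2.INTER_CUBIC))
print(*rect('scene',im,'stick',(345,165,385,188),.014))
im=vision.get_image('top'); cv2.imwrite('pics/top10.png',im[:,:,::-1])
print(*rect('top',im,'stick',(200,200,232,245),.014))
a=im[170:270,180:340,::-1];b=im[90:190,380:540,::-1];cv2.imwrite('pics/t10z.png',cv2.resize(np.vstack([a,b]),None,fx=3,fy=3,interpolation=cv2.INTER_CUBIC))
go(.3725,.337,.025,201.5)
"
```

```text
[0.37959854 0.3284845 ] (87.1, 22.2) 31.9 30.5
[0.41699582 0.32910428] (26.9, 6.8) 17.3 9.0
t [0.0016 0.0031 0.0768] r [ 0.01  0.04 -0.23] | now [0.375  0.3347 0.1018] psi -158.73 F [-0.7 -1.2 -0. ] w 0.0401 time 23.05
```

View pics/s10z.png

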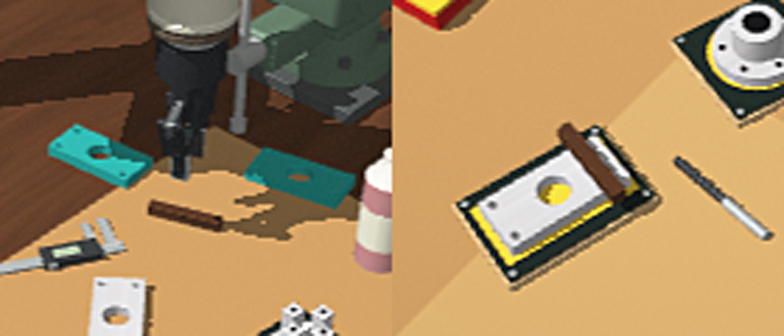

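View pics/t10z.png

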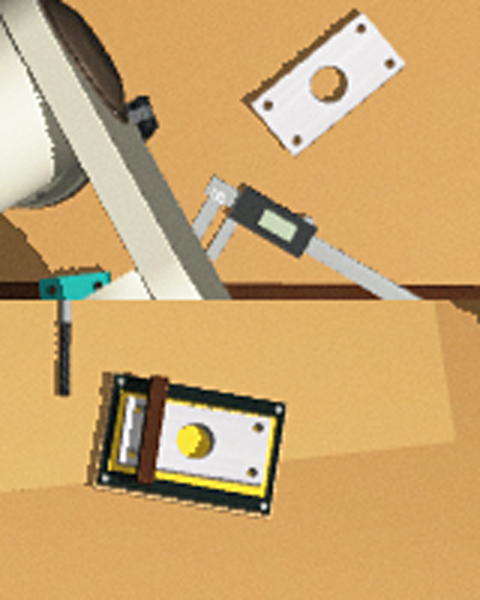

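```bash
python3 -c "
from h import *
u=np.array([np.cos(np.radians(21.5)),np.sin(np.radians(21.5)),0])*.045
c=np.array([.372,.338,.014]);print(w2px('scene',[c-u,c,c+u]).round(1), 'zoom',((w2px('scene',[c-u,c,c+u])-[300,100])*2.8).round(0))
go(.372,.338,.025,201.5)"
```

```text
[[352.9 172.1]
 [365.8 175.3]
 [378.9 178.5]] zoom [[148. 202.]
 [184. 211.]
 [221. 220.]]
t [0.0017 0.0042 0.0768] r [ 0.01  0.04 -0.23] | now [0.375  0.3347 0.1018] psi -158.73 F [-0.7 -1.2 -0. ] w 0.0401 time 23.05
```

apply_moves([
  {"tx": 0.0017,"ty": 0.0042,"tz": 0.02,"rx": 0,"ry": 0,"rz": -0.2,"jaw": 0.04},
  {"tx": 0.0017,"ty": 0.0042,"tz": 0.04,"rx": 0,"ry": 0,"rz": -0.2,"jaw": 0.04},
  {"tx": 0.0017,"ty": 0.0042,"tz": 0.058,"rx": 0,"ry": 0,"rz": -0.2,"jaw": 0.04},
  {"tx": 0.0017,"ty": 0.0042,"tz": 0.07,"rx": 0,"ry": 0,"rz": -0.2,"jaw": 0.04},
  {"tx": 0.0017,"ty": 0.0042,"tz": 0.0765,"rx": 0,"ry": 0,"rz": -0.2,"jaw": 0.04},
  {"tx": 0.0017,"ty": 0.0042,"tz": 0.0765,"rx": 0,"ry": 0,"rz": -0.2,"jaw": 0.04},
  {"tx": 0.0017,"ty": 0.0042,"tz": 0.0765,"rx": 0,"ry": 0,"rz": -0.2,"jaw": 0.04},
])

```text
t: 23.75
position: [0.3718, 0.3386, 0.0255]
orientation: [[-0.93, -0.367, 0.001], [-0.367, 0.93, 0.001], [-0.001, 0.0, -1.0]]
ft_force: [-0.2, 0.4, -0.4]
grip_width: 0.0401
```

apply_moves([
  {"tx": 0,"ty": 0,"tz": 0,"rx": 0,"ry": 0,"rz": 0,"jaw": 0.008},
  {"tx": 0,"ty": 0,"tz": 0,"rx": 0,"ry": 0,"rz": 0,"jaw": 0.008},
  {"tx": 0,"ty": 0,"tz": 0,"rx": 0,"ry": 0,"rz": 0,"jaw": 0.008},
  {"tx": 0,"ty": 0,"tz": 0,"rx": 0,"ry": 0,"rz": 0,"jaw": 0.008},
  {"tx": 0,"ty": 0,"tz": 0,"rx": 0,"ry": 0,"rz": 0,"jaw": 0.008},
], force=30)

```text
t: 24.25
position: [0.3717, 0.3386, 0.0256]
orientation: [[-0.93, -0.367, 0.001], [-0.367, 0.93, 0.001], [-0.001, 0.0, -1.0]]
ft_force: [-1.1, -1.1, 6.8]
grip_width: 0.0129
```

apply_moves([
  {"tx": 0,"ty": 0,"tz": -0.02,"rx": 0,"ry": 0,"rz": 0,"jaw": 0.008},
  {"tx": 0,"ty": 0,"tz": -0.055,"rx": 0,"ry": 0,"rz": 0,"jaw": 0.008},
  {"tx": 0,"ty": 0,"tz": -0.09,"rx": 0,"ry": 0,"rz": 0,"jaw": 0.008},
  {"tx": 0,"ty": 0,"tz": -0.115,"rx": 0,"ry": 0,"rz": 0,"jaw": 0.008},
  {"tx": 0,"ty": 0,"tz": -0.115,"rx": 0,"ry": 0,"rz": 0,"jaw": 0.008},
  {"tx": 0,"ty": 0,"tz": -0.115,"rx": 0,"ry": 0,"rz": 0,"jaw": 0.008},
])

```text
t: 24.85
position: [0.3715, 0.3385, 0.1402]
orientation: [[-0.93, -0.367, 0.001], [-0.367, 0.93, 0.001], [-0.001, 0.0, -1.0]]
ft_force: [0.0, -0.5, -0.8]
grip_width: 0.0128
```

```bash
python3 -c "
from h import *
im=vision.get_image('top'); b=im[90:190,380:540]
go(.5845,-.267,.14,171)
# stick A on plate
print(*rect('top',im,'stick',(415,105,450,170),.040))
im=vision.get_image('scene');cv2.imwrite('pics/s11.png',cv2.resize(im[60:210,280:480,::-1],None,fx=3,fy=3))
"
```

```text
t [ 2.350e-02 -6.413e-01 -6.000e-04] r [-1.000e-02 -2.000e-02  3.052e+01] | now [0.3712 0.3383 0.1394] psi -158.48 F [-0.2 -0.1 -1.5] w 0.0126 time 24.9
[ 0.55226025 -0.18189876] (10.9, 3.4) 63.3 1.5
```

View pics/s11.png

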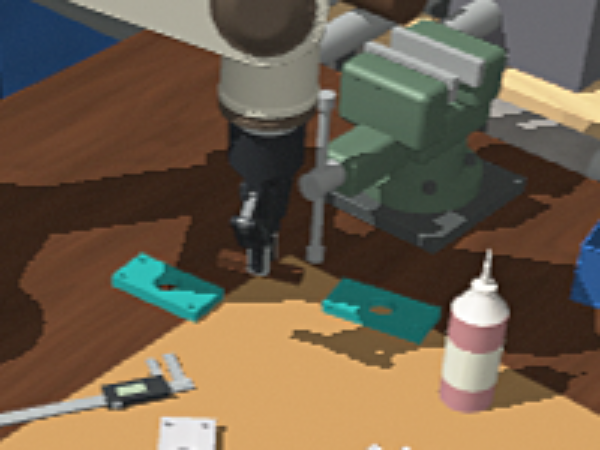

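Stick B is held level (crop (260,265)). Carrying it across at 0.14 m.

apply_moves([
  {"tx": 0.0012,"ty": -0.033,"tz": 0,"rx": 0,"ry": 0,"rz": 2,"jaw": 0.008},
  {"tx": 0.0028,"ty": -0.077,"tz": 0,"rx": 0,"ry": 0,"rz": 5,"jaw": 0.008},
  {"tx": 0.0046,"ty": -0.125,"tz": 0,"rx": 0,"ry": 0,"rz": 8,"jaw": 0.008},
  {"tx": 0.0063,"ty": -0.173,"tz": 0,"rx": 0,"ry": 0,"rz": 11,"jaw": 0.008},
  {"tx": 0.008,"ty": -0.221,"tz": 0,"rx": 0,"ry": 0,"rz": 14,"jaw": 0.008},
  {"tx": 0.01,"ty": -0.269,"tz": 0,"rx": 0,"ry": 0,"rz": 17,"jaw": 0.008},
  {"tx": 0.0116,"ty": -0.317,"tz": 0,"rx": 0,"ry": 0,"rz": 20,"jaw": 0.008},
  {"tx": 0.0134,"ty": -0.365,"tz": 0,"rx": 0,"ry": 0,"rz": 23,"jaw": 0.008},
  {"tx": 0.015,"ty": -0.413,"tz": 0,"rx": 0,"ry": 0,"rz": 26,"jaw": 0.008},
  {"tx": 0.017,"ty": -0.46,"tz": 0,"rx": 0,"ry": 0,"rz": 28,"jaw": 0.008},
  {"tx": 0.0185,"ty": -0.505,"tz": 0,"rx": 0,"ry": 0,"rz": 30.5,"jaw": 0.008},
  {"tx": 0.02,"ty": -0.54,"tz": 0,"rx": 0,"ry": 0,"rz": 30.5,"jaw": 0.008},
])

```text
t: 26.15
position: [0.5509, -0.1737, 0.1384]
orientation: [[-0.987, 0.159, -0.002], [0.159, 0.987, 0.001], [0.002, 0.0, -1.0]]
ft_force: [0.2, 1.2, -0.2]
grip_width: 0.0132
```

apply_moves([
  {"tx": 0,"ty": 0,"tz": 0,"rx": 0,"ry": 0,"rz": 0,"jaw": 0.008},
  {"tx": 0,"ty": 0,"tz": 0,"rx": 0,"ry": 0,"rz": 0,"jaw": 0.008},
])

```text
t: 26.35
position: [0.5504, -0.1716, 0.1383]
orientation: [[-0.988, 0.157, -0.002], [0.157, 0.988, 0.001], [0.002, 0.001, -1.0]]
ft_force: [0.1, 0.9, 0.6]
grip_width: 0.0131
```

```bash
python3 -c "
from h import *
go(.5845,-.267,.11,171)
im=vision.get_image('scene');cv2.imwrite('pics/s12.png',cv2.resize(im[200:350,200:400,::-1],None,fx=3,fy=3))
"
```

```text
t [-0.0487 -0.0888  0.0281] r [ 0.05 -0.13 -0.06] | now [ 0.5504 -0.1716  0.1383] psi 170.94 F [0.1 0.9 0.6] w 0.0131 time 26.35
```

View pics/s12.png

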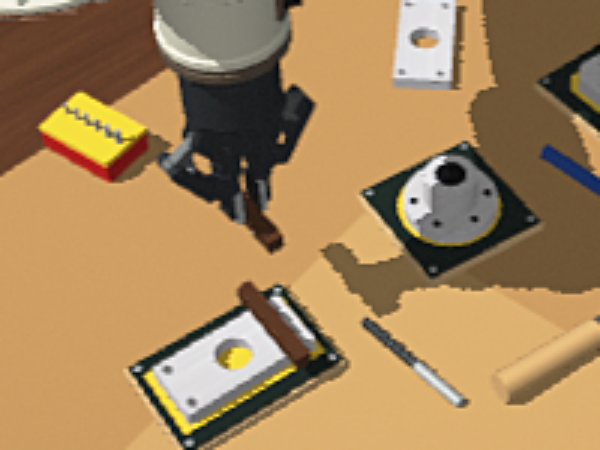

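apply_moves([
  {"tx": -0.015,"ty": -0.028,"tz": 0,"rx": 0,"ry": 0,"rz": 0,"jaw": 0.008},
  {"tx": -0.032,"ty": -0.058,"tz": 0.01,"rx": 0,"ry": 0,"rz": 0,"jaw": 0.008},
  {"tx": -0.0487,"ty": -0.0888,"tz": 0.028,"rx": 0,"ry": 0,"rz": 0,"jaw": 0.008},
  {"tx": -0.0487,"ty": -0.0888,"tz": 0.028,"rx": 0,"ry": 0,"rz": 0,"jaw": 0.008},
  {"tx": -0.0487,"ty": -0.0888,"tz": 0.028,"rx": 0,"ry": 0,"rz": 0,"jaw": 0.008},
  {"tx": -0.0487,"ty": -0.0888,"tz": 0.028,"rx": 0,"ry": 0,"rz": 0,"jaw": 0.008},
])

```text
t: 27.0
position: [0.5851, -0.2652, 0.1122]
orientation: [[-0.988, 0.155, 0.0], [0.155, 0.988, 0.0], [-0.0, 0.0, -1.0]]
ft_force: [-0.8, 0.5, 0.1]
grip_width: 0.013
```

```bash
python3 -c "
from h import *
go(.5845,-.267,.0545,171)
"
```

```text
t [ 0.0003 -0.0019  0.0577] r [0.01 0.01 0.08] | now [ 0.5851 -0.2652  0.1122] psi 171.08 F [-0.8  0.5  0.1] w 0.013 time 27.0
```

apply_moves([
  {"tx": 0,"ty": -0.0015,"tz": 0.02,"rx": 0,"ry": 0,"rz": 0,"jaw": 0.008},
  {"tx": 0,"ty": -0.0015,"tz": 0.037,"rx": 0,"ry": 0,"rz": 0,"jaw": 0.008},
  {"tx": 0,"ty": -0.0015,"tz": 0.049,"rx": 0,"ry": 0,"rz": 0,"jaw": 0.008},
  {"tx": 0,"ty": -0.0015,"tz": 0.055,"rx": 0,"ry": 0,"rz": 0,"jaw": 0.008},
  {"tx": 0,"ty": -0.0015,"tz": 0.057,"rx": 0,"ry": 0,"rz": 0,"jaw": 0.008},
  {"tx": 0,"ty": -0.0015,"tz": 0.0575,"rx": 0,"ry": 0,"rz": 0,"jaw": 0.008},
  {"tx": 0,"ty": -0.0015,"tz": 0.0575,"rx": 0,"ry": 0,"rz": 0,"jaw": 0.008},
  {"tx": 0,"ty": -0.0015,"tz": 0.0575,"rx": 0,"ry": 0,"rz": 0,"jaw": 0.008},
])

```text
t: 27.8
position: [0.5851, -0.2682, 0.0549]
orientation: [[-0.988, 0.156, 0.001], [0.156, 0.988, -0.0], [-0.001, -0.0, -1.0]]
ft_force: [0.7, -0.1, -0.2]
grip_width: 0.013
```

apply_moves([
  {"tx": 0,"ty": 0,"tz": 0.001,"rx": 0,"ry": 0,"rz": 0,"jaw": 0.008},
  {"tx": 0,"ty": 0,"tz": 0.001,"rx": 0,"ry": 0,"rz": 0,"jaw": 0.008},
  {"tx": 0,"ty": 0,"tz": 0.001,"rx": 0,"ry": 0,"rz": 0,"jaw": 0.008},
])

```text
t: 28.1
position: [0.5849, -0.2681, 0.0533]
orientation: [[-0.988, 0.156, -0.0], [0.156, 0.988, 0.0], [0.0, 0.0, -1.0]]
ft_force: [-0.5, -0.2, 0.0]
grip_width: 0.0129
```

Expected contact is near 0.0516.

apply_moves([
  {"tx": 0,"ty": 0,"tz": 0.001,"rx": 0,"ry": 0,"rz": 0,"jaw": 0.008},
  {"tx": 0,"ty": 0,"tz": 0.0015,"rx": 0,"ry": 0,"rz": 0,"jaw": 0.008},
  {"tx": 0,"ty": 0,"tz": 0.0015,"rx": 0,"ry": 0,"rz": 0,"jaw": 0.008},
  {"tx": 0,"ty": 0,"tz": 0.0015,"rx": 0,"ry": 0,"rz": 0,"jaw": 0.008},
])

```text
t: 28.5
position: [0.5849, -0.2681, 0.0518]
orientation: [[-0.988, 0.156, -0.0], [0.156, 0.988, 0.0], [0.0, 0.0, -1.0]]
ft_force: [0.3, -0.0, 0.1]
grip_width: 0.0129
```

apply_moves([
  {"tx": 0,"ty": 0,"tz": 0.001,"rx": 0,"ry": 0,"rz": 0,"jaw": 0.008},
  {"tx": 0,"ty": 0,"tz": 0.001,"rx": 0,"ry": 0,"rz": 0,"jaw": 0.008},
  {"tx": 0,"ty": 0,"tz": 0.001,"rx": 0,"ry": 0,"rz": 0,"jaw": 0.008},
])

```text
t: 28.8
position: [0.5849, -0.2681, 0.0516]
orientation: [[-0.988, 0.156, 0.0], [0.156, 0.988, -0.0], [-0.0, -0.0, -1.0]]
ft_force: [-3.6, 2.8, 10.4]
grip_width: 0.0129
```

apply_moves([
  {"tx": 0,"ty": 0,"tz": 0,"rx": 0,"ry": 0,"rz": 0,"jaw": 0.035},
  {"tx": 0,"ty": 0,"tz": 0,"rx": 0,"ry": 0,"rz": 0,"jaw": 0.035},
  {"tx": 0,"ty": 0,"tz": 0,"rx": 0,"ry": 0,"rz": 0,"jaw": 0.035},
  {"tx": 0,"ty": 0,"tz": -0.02,"rx": 0,"ry": 0,"rz": 0,"jaw": 0.035},
  {"tx": 0,"ty": 0,"tz": -0.05,"rx": 0,"ry": 0,"rz": 0,"jaw": 0.035},
  {"tx": 0,"ty": 0,"tz": -0.08,"rx": 0,"ry": 0,"rz": 0,"jaw": 0.035},
  {"tx": 0,"ty": 0,"tz": -0.09,"rx": 0,"ry": 0,"rz": 0,"jaw": 0.085},
  {"tx": 0,"ty": 0,"tz": -0.09,"rx": 0,"ry": 0,"rz": 0,"jaw": 0.085},
])

```text
t: 29.6
position: [0.5854, -0.2684, 0.1422]
orientation: [[-0.988, 0.156, 0.002], [0.156, 0.988, -0.001], [-0.002, -0.001, -1.0]]
ft_force: [-0.1, 0.5, -1.1]
grip_width: 0.0624
```

```bash
python3 -c "
from h import *
go(.437,.155,.14,130.2)
"
```

```text
t [0.2127 0.395  0.0014] r [ 0.    0.14 40.82] | now [ 0.5854 -0.2684  0.1422] psi 171.02 F [-0.1  0.5 -1.1] w 0.0624 time 29.6
```

apply_moves([
  {"tx": 0.016,"ty": 0.03,"tz": 0,"rx": 0,"ry": 0,"rz": 3,"jaw": 0.085},
  {"tx": 0.037,"ty": 0.069,"tz": 0,"rx": 0,"ry": 0,"rz": 7,"jaw": 0.085},
  {"tx": 0.06,"ty": 0.111,"tz": 0,"rx": 0,"ry": 0,"rz": 11,"jaw": 0.085},
  {"tx": 0.083,"ty": 0.154,"tz": 0,"rx": 0,"ry": 0,"rz": 15,"jaw": 0.085},
  {"tx": 0.106,"ty": 0.197,"tz": 0,"rx": 0,"ry": 0,"rz": 20,"jaw": 0.085},
  {"tx": 0.129,"ty": 0.24,"tz": 0,"rx": 0,"ry": 0,"rz": 25,"jaw": 0.085},
  {"tx": 0.152,"ty": 0.282,"tz": 0,"rx": 0,"ry": 0,"rz": 30,"jaw": 0.085},
  {"tx": 0.175,"ty": 0.325,"tz": 0,"rx": 0,"ry": 0,"rz": 35,"jaw": 0.085},
  {"tx": 0.195,"ty": 0.362,"tz": 0,"rx": 0,"ry": 0,"rz": 40.8,"jaw": 0.085},
  {"tx": 0.2127,"ty": 0.395,"tz": 0,"rx": 0,"ry": 0,"rz": 40.8,"jaw": 0.085},
  {"tx": 0.2127,"ty": 0.395,"tz": 0,"rx": 0,"ry": 0,"rz": 40.8,"jaw": 0.085},
  {"tx": 0.2127,"ty": 0.395,"tz": 0,"rx": 0,"ry": 0,"rz": 40.8,"jaw": 0.085},
])

```text
t: 30.8
position: [0.4358, 0.1557, 0.1397]
orientation: [[-0.647, 0.762, -0.002], [0.762, 0.647, -0.0], [0.001, -0.001, -1.0]]
ft_force: [-0.2, 0.2, -1.2]
grip_width: 0.0848
```

```bash
python3 -c "
from h import *
go(.437,.155,.05,130.2)
t=vision.get_image('top');s=vision.get_image('scene')
cv2.imwrite('pics/t13.png',cv2.resize(t[95:185,360:500,::-1],None,fx=4,fy=4,interpolation=cv2.INTER_CUBIC))
cv2.imwrite('pics/s13.png',cv2.resize(s[150:350,200:440,::-1],None,fx=3,fy=3,interpolation=cv2.INTER_CUBIC))
for b in ((410,105,440,170),(447,105,480,170)): print(*rect('top',t,'stick',b,.040))
"
```

```text
t [-0.0014  0.0006  0.0897] r [-0.08 -0.04  0.14] | now [0.4358 0.1557 0.1397] psi 130.34 F [-0.2  0.2 -1.2] w 0.0848 time 30.8
[ 0.55204321 -0.18319112] (13.2, 3.7) 68.2 1.5
[ 0.6172066  -0.26447504] (20.3, 3.8) -9.0 2.0
```

View pics/t13.png

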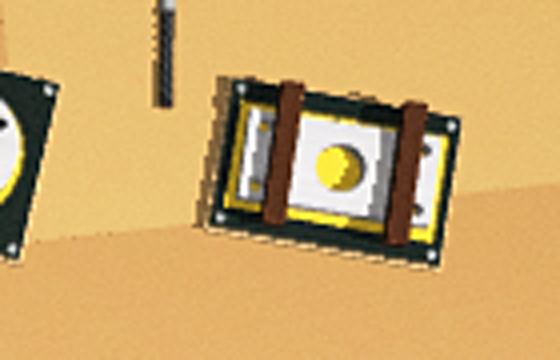

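View pics/s13.png

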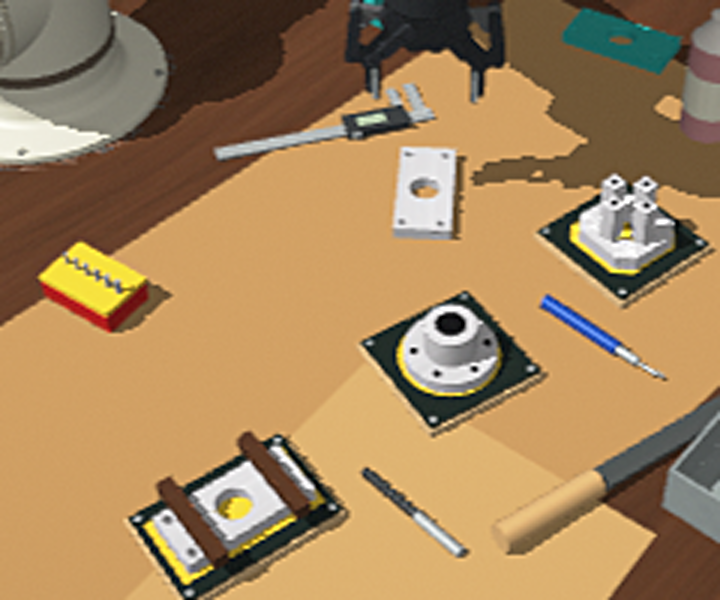

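Both sticks lie across the lower plate (top crop columns 285 and 406) and the plate has not moved. The gripper is over the upper plate, so I'm descending.

apply_moves([
  {"tx": -0.0014,"ty": 0.0006,"tz": 0.03,"rx": 0,"ry": 0,"rz": 0.1,"jaw": 0.085},
  {"tx": -0.0014,"ty": 0.0006,"tz": 0.06,"rx": 0,"ry": 0,"rz": 0.1,"jaw": 0.085},
  {"tx": -0.0014,"ty": 0.0006,"tz": 0.085,"rx": 0,"ry": 0,"rz": 0.1,"jaw": 0.085},
  {"tx": -0.0014,"ty": 0.0006,"tz": 0.105,"rx": 0,"ry": 0,"rz": 0.1,"jaw": 0.085},
  {"tx": -0.0014,"ty": 0.0006,"tz": 0.113,"rx": 0,"ry": 0,"rz": 0.1,"jaw": 0.085},
  {"tx": -0.0014,"ty": 0.0006,"tz": 0.116,"rx": 0,"ry": 0,"rz": 0.1,"jaw": 0.085},
  {"tx": -0.0014,"ty": 0.0006,"tz": 0.116,"rx": 0,"ry": 0,"rz": 0.1,"jaw": 0.085},
  {"tx": -0.0014,"ty": 0.0006,"tz": 0.116,"rx": 0,"ry": 0,"rz": 0.1,"jaw": 0.085},
])

```text
t: 31.7
position: [0.4384, 0.1545, 0.0257]
orientation: [[-0.644, 0.765, 0.001], [0.765, 0.644, 0.0], [-0.001, 0.001, -1.0]]
ft_force: [0.3, -0.7, -0.0]
grip_width: 0.0851
```

apply_moves([
  {"tx": 0,"ty": 0,"tz": 0.002,"rx": 0,"ry": 0,"rz": 0,"jaw": 0.085},
  {"tx": 0,"ty": 0,"tz": 0.004,"rx": 0,"ry": 0,"rz": 0,"jaw": 0.085},
  {"tx": 0,"ty": 0,"tz": 0.0045,"rx": 0,"ry": 0,"rz": 0,"jaw": 0.085},
  {"tx": 0,"ty": 0,"tz": 0.0045,"rx": 0,"ry": 0,"rz": 0,"jaw": 0.085},
])

```text
t: 32.1
position: [0.4378, 0.1547, 0.0203]
orientation: [[-0.644, 0.765, -0.0], [0.765, 0.644, 0.0], [0.0, -0.0, -1.0]]
ft_force: [0.8, -2.0, -0.3]
grip_width: 0.0849
```

apply_moves([
  {"tx": 0,"ty": 0,"tz": 0,"rx": 0,"ry": 0,"rz": 0,"jaw": 0.065},
  {"tx": 0,"ty": 0,"tz": 0,"rx": 0,"ry": 0,"rz": 0,"jaw": 0.065},
  {"tx": 0,"ty": 0,"tz": 0,"rx": 0,"ry": 0,"rz": 0,"jaw": 0.065},
], force=60)

```text
t: 32.4
position: [0.4378, 0.1546, 0.0204]
orientation: [[-0.644, 0.765, -0.0], [0.765, 0.644, 0.0], [0.0, 0.0, -1.0]]
ft_force: [-0.3, -0.0, -0.2]
grip_width: 0.065
```

No bench contact at 65 mm. Closing.

apply_moves([
  {"tx": 0,"ty": 0,"tz": 0,"rx": 0,"ry": 0,"rz": 0,"jaw": 0.048},
  {"tx": 0,"ty": 0,"tz": 0,"rx": 0,"ry": 0,"rz": 0,"jaw": 0.048},
  {"tx": 0,"ty": 0,"tz": 0,"rx": 0,"ry": 0,"rz": 0,"jaw": 0.048},
  {"tx": 0,"ty": 0,"tz": 0,"rx": 0,"ry": 0,"rz": 0,"jaw": 0.048},
  {"tx": 0,"ty": 0,"tz": 0,"rx": 0,"ry": 0,"rz": 0,"jaw": 0.048},
])

```text
t: 32.9
position: [0.4379, 0.1546, 0.0208]
orientation: [[-0.644, 0.765, 0.0], [0.765, 0.644, 0.0], [-0.0, 0.0, -1.0]]
ft_force: [-4.0, -1.1, 10.6]
grip_width: 0.0544
```

apply_moves([
  {"tx": 0,"ty": 0,"tz": -0.02,"rx": 0,"ry": 0,"rz": 0,"jaw": 0.048},
  {"tx": 0,"ty": 0,"tz": -0.05,"rx": 0,"ry": 0,"rz": 0,"jaw": 0.048},
  {"tx": 0,"ty": 0,"tz": -0.08,"rx": 0,"ry": 0,"rz": 0,"jaw": 0.048},
  {"tx": 0,"ty": 0,"tz": -0.11,"rx": 0,"ry": 0,"rz": 0,"jaw": 0.048},
  {"tx": 0,"ty": 0,"tz": -0.12,"rx": 0,"ry": 0,"rz": 0,"jaw": 0.048},
  {"tx": 0,"ty": 0,"tz": -0.12,"rx": 0,"ry": 0,"rz": 0,"jaw": 0.048},
  {"tx": 0,"ty": 0,"tz": -0.12,"rx": 0,"ry": 0,"rz": 0,"jaw": 0.048},
])

```text
t: 33.6
position: [0.4373, 0.1545, 0.139]
orientation: [[-0.644, 0.765, -0.002], [0.765, 0.644, -0.0], [0.001, -0.001, -1.0]]
ft_force: [-0.7, -0.3, -3.1]
grip_width: 0.0541
```

```bash
python3 -c "
from h import *
s=vision.get_image('scene')
cv2.imwrite('pics/s14.png',cv2.resize(s[100:250,240:440,::-1],None,fx=3,fy=3,interpolation=cv2.INTER_CUBIC))
cv2.imwrite('pics/scene14.png',s[:,:,::-1])
go(.5905,-.2295,.14,81)
t=cv2.imread('pics/t13.png')
f=lambda p:px2w('top',[[360+(p[0]+.5)/4-.5,95+(p[1]+.5)/4-.5]],.040)[0]
print('sticks',f((285,153)),f((406,173)), 'ends A',f((291,83)),f((275,224)))
"
```

```text
t [-0.3924 -0.1301 -0.0015] r [-1.300e-01 -2.000e-02  4.911e+01] | now [0.4372 0.1545 0.1387] psi 130.11 F [ 0.5 -0.3 -2. ] w 0.0541 time 33.65
sticks [ 0.59663798 -0.19276045] [ 0.58462827 -0.26711646] ends A [ 0.64069908 -0.19706872] [ 0.55222691 -0.1860144 ]
```

View pics/s14.png

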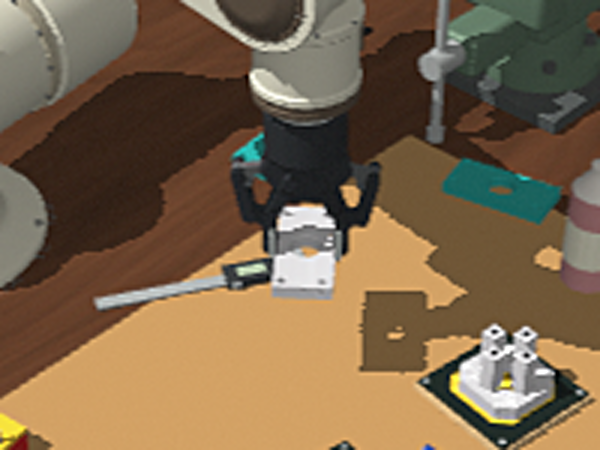

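The plate is held level with the pads at mid-length (crop (305,250)). Carrying it over the stack.

apply_moves([
  {"tx": -0.025,"ty": -0.0083,"tz": 0,"rx": 0,"ry": 0,"rz": 3,"jaw": 0.048},
  {"tx": -0.06,"ty": -0.02,"tz": 0,"rx": 0,"ry": 0,"rz": 7,"jaw": 0.048},
  {"tx": -0.1,"ty": -0.033,"tz": 0,"rx": 0,"ry": 0,"rz": 12,"jaw": 0.048},
  {"tx": -0.14,"ty": -0.046,"tz": 0,"rx": 0,"ry": 0,"rz": 17,"jaw": 0.048},
  {"tx": -0.18,"ty": -0.06,"tz": 0,"rx": 0,"ry": 0,"rz": 22,"jaw": 0.048},
  {"tx": -0.22,"ty": -0.073,"tz": 0,"rx": 0,"ry": 0,"rz": 27,"jaw": 0.048},
  {"tx": -0.26,"ty": -0.086,"tz": 0,"rx": 0,"ry": 0,"rz": 32,"jaw": 0.048},
  {"tx": -0.3,"ty": -0.0995,"tz": 0,"rx": 0,"ry": 0,"rz": 37,"jaw": 0.048},
  {"tx": -0.335,"ty": -0.111,"tz": 0,"rx": 0,"ry": 0,"rz": 42,"jaw": 0.048},
  {"tx": -0.365,"ty": -0.121,"tz": 0,"rx": 0,"ry": 0,"rz": 46,"jaw": 0.048},
  {"tx": -0.385,"ty": -0.1275,"tz": 0,"rx": 0,"ry": 0,"rz": 49.1,"jaw": 0.048},
  {"tx": -0.3924,"ty": -0.13,"tz": 0,"rx": 0,"ry": 0,"rz": 49.1,"jaw": 0.048},
])

```text
t: 34.85
position: [0.5911, -0.2309, 0.138]
orientation: [[0.159, 0.987, -0.003], [0.987, -0.159, 0.001], [0.001, -0.003, -1.0]]
ft_force: [0.1, 0.7, -3.7]
grip_width: 0.0542
```

apply_moves([
  {"tx": 0,"ty": 0,"tz": 0,"rx": 0,"ry": 0,"rz": 0,"jaw": 0.048},
  {"tx": 0,"ty": 0,"tz": 0,"rx": 0,"ry": 0,"rz": 0,"jaw": 0.048},
  {"tx": 0,"ty": 0,"tz": 0,"rx": 0,"ry": 0,"rz": 0,"jaw": 0.048},
])

```text
t: 35.15
position: [0.591, -0.2282, 0.1401]
orientation: [[0.155, 0.988, -0.0], [0.988, -0.155, 0.0], [0.0, -0.0, -1.0]]
ft_force: [0.2, 0.0, -1.6]
grip_width: 0.0542
```

```bash
python3 -c "
from h import *
s=vision.get_image('scene');t=vision.get_image('top')
a=s[200:350,180:360,::-1];b=t[70:220,350:530,::-1]
cv2.imwrite('pics/s15.png',cv2.resize(np.hstack([a,b]),None,fx=2.2,fy=2.2,interpolation=cv2.INTER_CUBIC))
go(.5906,-.2298,.08,81)
"
```

```text
t [-0.0015 -0.0004  0.0605] r [ 0.01 -0.01  0.09] | now [ 0.5912 -0.2284  0.1405] psi 81.09 F [ 0.4 -0.3 -1.4] w 0.0538 time 35.25
```

View pics/s15.png

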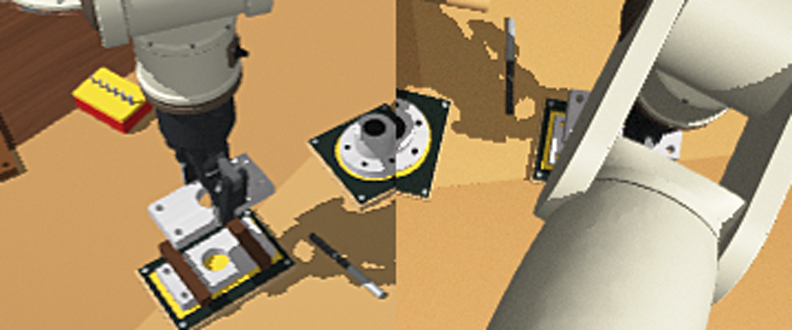

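The plate is level above the sticks and in line with the lower plate (left view (215,200)). Lowering; contact should come near z = 0.061.

apply_moves([
  {"tx": -0.0013,"ty": -0.0004,"tz": 0.02,"rx": 0,"ry": 0,"rz": 0,"jaw": 0.048},
  {"tx": -0.0013,"ty": -0.0004,"tz": 0.04,"rx": 0,"ry": 0,"rz": 0,"jaw": 0.048},
  {"tx": -0.0013,"ty": -0.0004,"tz": 0.058,"rx": 0,"ry": 0,"rz": 0,"jaw": 0.048},
  {"tx": -0.0013,"ty": -0.0004,"tz": 0.069,"rx": 0,"ry": 0,"rz": 0,"jaw": 0.048},
  {"tx": -0.0013,"ty": -0.0004,"tz": 0.074,"rx": 0,"ry": 0,"rz": 0,"jaw": 0.048},
  {"tx": -0.0013,"ty": -0.0004,"tz": 0.0755,"rx": 0,"ry": 0,"rz": 0,"jaw": 0.048},
  {"tx": -0.0013,"ty": -0.0004,"tz": 0.0755,"rx": 0,"ry": 0,"rz": 0,"jaw": 0.048},
  {"tx": -0.0013,"ty": -0.0004,"tz": 0.0755,"rx": 0,"ry": 0,"rz": 0,"jaw": 0.048},
])

```text
t: 36.05
position: [0.591, -0.2306, 0.0656]
orientation: [[0.156, 0.988, 0.001], [0.988, -0.156, -0.0], [-0.0, 0.001, -1.0]]
ft_force: [0.2, 1.0, -2.1]
grip_width: 0.0543
```

apply_moves([
  {"tx": 0,"ty": 0,"tz": 0.001,"rx": 0,"ry": 0,"rz": 0,"jaw": 0.048},
  {"tx": 0,"ty": 0,"tz": 0.001,"rx": 0,"ry": 0,"rz": 0,"jaw": 0.048},
  {"tx": 0,"ty": 0,"tz": 0.001,"rx": 0,"ry": 0,"rz": 0,"jaw": 0.048},
])

```text
t: 36.35
position: [0.5907, -0.2305, 0.0639]
orientation: [[0.156, 0.988, 0.0], [0.988, -0.156, 0.0], [0.0, 0.0, -1.0]]
ft_force: [1.0, -0.5, -2.5]
grip_width: 0.0538
```

```bash
python3 -c "
from h import *
go(.5906,-.2298,.061,81)
"
```

```text
t [ 0.0007 -0.0002  0.0029] r [ 0.01 -0.    0.02] | now [ 0.5907 -0.2305  0.0639] psi 81.02 F [ 1.  -0.5 -2.5] w 0.0538 time 36.35
```

apply_moves([
  {"tx": 0,"ty": 0,"tz": 0.001,"rx": 0,"ry": 0,"rz": 0,"jaw": 0.048},
  {"tx": 0,"ty": 0,"tz": 0.0015,"rx": 0,"ry": 0,"rz": 0,"jaw": 0.048},
  {"tx": 0,"ty": 0,"tz": 0.0015,"rx": 0,"ry": 0,"rz": 0,"jaw": 0.048},
  {"tx": 0,"ty": 0,"tz": 0.0015,"rx": 0,"ry": 0,"rz": 0,"jaw": 0.048},
])

```text
t: 36.75
position: [0.5907, -0.2305, 0.0623]
orientation: [[0.156, 0.988, -0.0], [0.988, -0.156, 0.0], [0.0, -0.0, -1.0]]
ft_force: [-0.8, -0.2, -2.5]
grip_width: 0.0536
```

apply_moves([
  {"tx": 0,"ty": 0,"tz": 0.001,"rx": 0,"ry": 0,"rz": 0,"jaw": 0.048},
  {"tx": 0,"ty": 0,"tz": 0.001,"rx": 0,"ry": 0,"rz": 0,"jaw": 0.048},
  {"tx": 0,"ty": 0,"tz": 0.001,"rx": 0,"ry": 0,"rz": 0,"jaw": 0.048},
])

```text
t: 37.05
position: [0.5906, -0.2304, 0.0612]
orientation: [[0.156, 0.988, -0.0], [0.988, -0.156, 0.0], [0.0, -0.0, -1.0]]
ft_force: [-0.5, 0.2, -3.0]
grip_width: 0.0542
```

apply_moves([
  {"tx": 0,"ty": 0,"tz": 0.001,"rx": 0,"ry": 0,"rz": 0,"jaw": 0.048},
  {"tx": 0,"ty": 0,"tz": 0.001,"rx": 0,"ry": 0,"rz": 0,"jaw": 0.048},
  {"tx": 0,"ty": 0,"tz": 0.001,"rx": 0,"ry": 0,"rz": 0,"jaw": 0.048},
])

```text
t: 37.35
position: [0.5907, -0.2305, 0.0609]
orientation: [[0.156, 0.988, 0.0], [0.988, -0.156, -0.0], [-0.0, 0.0, -1.0]]
ft_force: [-2.3, 1.7, 5.6]
grip_width: 0.0541
```

Contact. Releasing gently, then rising clear.

apply_moves([
  {"tx": 0,"ty": 0,"tz": 0,"rx": 0,"ry": 0,"rz": 0,"jaw": 0.057},
  {"tx": 0,"ty": 0,"tz": 0,"rx": 0,"ry": 0,"rz": 0,"jaw": 0.065},
  {"tx": 0,"ty": 0,"tz": 0,"rx": 0,"ry": 0,"rz": 0,"jaw": 0.085},
  {"tx": 0,"ty": 0,"tz": 0,"rx": 0,"ry": 0,"rz": 0,"jaw": 0.085},
  {"tx": 0,"ty": 0,"tz": 0,"rx": 0,"ry": 0,"rz": 0,"jaw": 0.085},
  {"tx": 0,"ty": 0,"tz": 0,"rx": 0,"ry": 0,"rz": 0,"jaw": 0.085},
  {"tx": 0,"ty": 0,"tz": -0.02,"rx": 0,"ry": 0,"rz": 0,"jaw": 0.085},
  {"tx": 0,"ty": 0,"tz": -0.06,"rx": 0,"ry": 0,"rz": 0,"jaw": 0.085},
  {"tx": 0,"ty": 0,"tz": -0.1,"rx": 0,"ry": 0,"rz": 0,"jaw": 0.085},
  {"tx": 0,"ty": 0,"tz": -0.14,"rx": 0,"ry": 0,"rz": 0,"jaw": 0.085},
  {"tx": 0,"ty": 0,"tz": -0.14,"rx": 0,"ry": 0,"rz": 0,"jaw": 0.085},
])

```text
t: 38.45
position: [0.5922, -0.2312, 0.2065]
orientation: [[0.156, 0.988, 0.007], [0.988, -0.156, -0.004], [-0.003, 0.008, -1.0]]
ft_force: [0.6, -0.7, -0.4]
grip_width: 0.0847
```

```bash
python3 -c "
from h import *
go(.40,.05,.24,81)"
```

```text
t [ 0.2477 -0.2335 -0.0361] r [0.46 0.15 0.02] | now [ 0.5922 -0.2312  0.2065] psi 81.02 F [ 0.6 -0.7 -0.4] w 0.0847 time 38.45
```

Move aside for a clear view.

apply_moves([
  {"tx": 0.03,"ty": -0.028,"tz": -0.03,"rx": 0,"ry": 0,"rz": 0,"jaw": 0.085},
  {"tx": 0.06,"ty": -0.056,"tz": -0.03,"rx": 0,"ry": 0,"rz": 0,"jaw": 0.085},
  {"tx": 0.09,"ty": -0.085,"tz": -0.03,"rx": 0,"ry": 0,"rz": 0,"jaw": 0.085},
  {"tx": 0.12,"ty": -0.113,"tz": -0.03,"rx": 0,"ry": 0,"rz": 0,"jaw": 0.085},
  {"tx": 0.15,"ty": -0.141,"tz": -0.03,"rx": 0,"ry": 0,"rz": 0,"jaw": 0.085},
  {"tx": 0.18,"ty": -0.17,"tz": -0.03,"rx": 0,"ry": 0,"rz": 0,"jaw": 0.085},
  {"tx": 0.21,"ty": -0.2,"tz": -0.03,"rx": 0,"ry": 0,"rz": 0,"jaw": 0.085},
  {"tx": 0.235,"ty": -0.22,"tz": -0.03,"rx": 0,"ry": 0,"rz": 0,"jaw": 0.085},
  {"tx": 0.2477,"ty": -0.2335,"tz": -0.03,"rx": 0,"ry": 0,"rz": 0,"jaw": 0.085},
  {"tx": 0.2477,"ty": -0.2335,"tz": -0.03,"rx": 0,"ry": 0,"rz": 0,"jaw": 0.085},
])

```text
t: 39.45
position: [0.3976, 0.0521, 0.2304]
orientation: [[0.154, 0.988, 0.001], [0.988, -0.154, 0.0], [0.0, 0.001, -1.0]]
ft_force: [0.8, -0.1, -0.6]
grip_width: 0.0849
```

```bash
python3 -c "
from h import *
s=vision.get_image('scene');t=vision.get_image('top')
cv2.imwrite('pics/scene16.png',s[:,:,::-1]);cv2.imwrite('pics/top16.png',t[:,:,::-1])
cv2.imwrite('pics/s16.png',cv2.resize(s[190:350,220:460,::-1],None,fx=3.3,fy=3.3,interpolation=cv2.INTER_CUBIC))
cv2.imwrite('pics/t16.png',cv2.resize(t[85:185,220:500,::-1],None,fx=2.8,fy=2.8,interpolation=cv2.INTER_CUBIC))
print('upper',*rect('top',t,'white',(405,95,480,170),.054))
print('flange disc',*rect('top',t,'alu',(315,100,380,165),.026))
"
```

```text
upper [ 0.58945734 -0.22676073] (125.1, 67.2) 81.7 1215.5
flange disc [0.60447632 0.01213229] (83.8, 82.4) 0.4 846.0
```

View pics/s16.png

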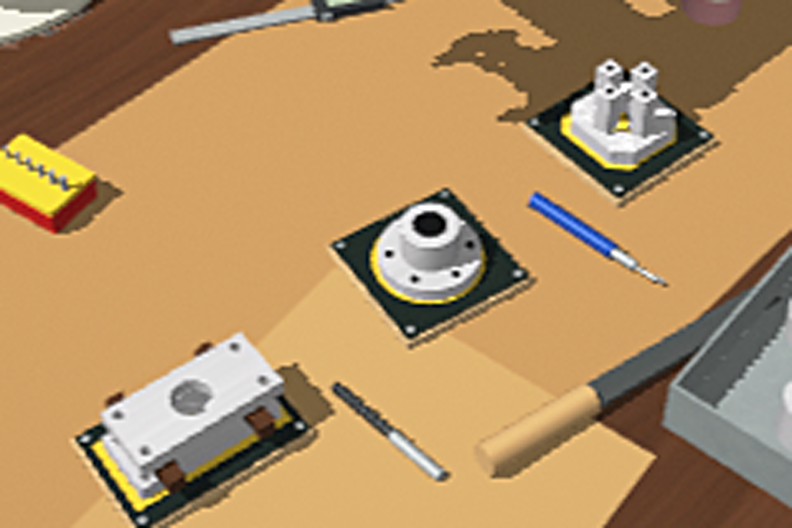

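View pics/t16.png

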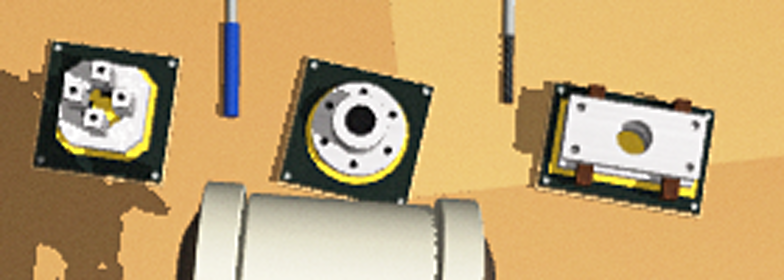

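```bash
python3 -c "
from h import *
f=lambda p,z:px2w('top',np.c_[220+(np.array(p)[:,0]+.5)/2.8-.5,85+(np.array(p)[:,1]+.5)/2.8-.5],z)
w=f([(583,107),(695,126),(574,149),(687,168)],.054);d=w[0]+w[2]-w[1]-w[3];print('upper',w.mean(0),np.degrees(np.arctan2(d[1],d[0])))
print('st',f([(590,131),(676,146)],.04))
g=lambda p,z:px2w('scene',np.c_[220+(np.array(p)[:,0]+.5)/3.3-.5,190+(np.array(p)[:,1]+.5)/3.3-.5],z)
w=g([(236,347),(265,380),(117,414),(145,450)],.054);d=w[0]+w[1]-w[2]-w[3];print('upper sc',w.mean(0),np.degrees(np.arctan2(d[1],d[0])))
w=f([(100,70),(72,90),(121,97),(93,118)],.07);print('br',w.mean(0))
print('fl bore',f([(360,121)],.056))
print(ctrl.observe()['t'])
"
```

```text
upper [ 0.59154705 -0.22746483] 80.61646974616453
st [[ 0.60016873 -0.1916191 ]
 [ 0.58726585 -0.26712302]]
upper sc [ 0.59146729 -0.22855013] 80.26407914458215
br [0.62311974 0.23995224]
fl bore [[0.60401365 0.01190985]]
39.55
```

```bash
python3 -c "
from workcell import ctrl
print(ctrl.close_job())"
```

```text
the job is handed in; nothing more can be done
None
```

The job is handed in at about 39.6 s of the 120 s. The flange cover is hub-up on the round board, the bracket is upright on the square one, and both sticks lie across the lower plate with the second plate flat on them. `close_job` gave no verdict, so these figures are from my last camera checks:

| Check | Result | Limit |
|---|---|---|
| Flange to its footprint | about 2 mm off | 10 mm |
| Bracket to its footprint | about 2–3 mm off, square to about 1° | 10 mm, 11° |
| Sticks from the lower plate's middle | about 38 mm each side, nearly square across | 18–56 mm, 15° |
| Upper plate to lower plate | about 2 mm off, about 1° (both cameras) | 12 mm, 10° |

- **Lower plate:** no shift showed in any view. I did not re-measure it after stacking, because the upper plate hid it.
- **Checks that disagreed:** my automatic outline of the upper plate after stacking came out too big (125 x 67 mm) because it took in part of the lower plate. I used its corner holes instead. The automatic stick measurement also failed on the placed sticks, so I read their positions by hand from the picture taken before stacking.
- **Refused move:** my first move call was turned down because its rows did not list every field. The arm did not move.
- **Forces:** the largest reading at the end of any move was about 13 N.

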